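# Load the photometer's cells and hook its light hood shut

### The job

Get the photometer ready for a measurement: stand the two oblong stoppered cells upright in its cell holders, each in the one that fits its length, fully down on the slot floor. Then put the light hood over them: hook the tongue at its foot under the ledge of the photometer and swing its raised front edge down until it sits flat on the deck inside the low sill. Do not tip the filled cells over, and leave the small square cell and everything else on the bench where it stands.

Things in the scene. Friction and masses are not known exactly. Their poses are not given: they have to be found in the camera images.
- photometer: white bench photometer, fixed, 260 mm deep (x -140 to +120 mm) x 160 mm wide (y). Origin: on its underside, mid-width; x points from its low front to its tall rear, z up. Grey deck, 40 mm above the worktop, with the cell holders at x = -66 mm, y = +22.5 and -22.5 mm. Rear housing x +21 to +119 mm, 85 mm tall. Sill, ledge and hood seat: see their points
- hood_seat (a point): where the shut hood's origin rests (give or take 3 mm): on the deck at photometer (-67, 0, 40) mm, axes as the photometer's, hood x along this x. A sill 4 mm thick, 5 mm high frames the seat: front sill's inner face at x = -55 mm from here, side sills' inner faces at y = +47 and -47 mm (x -57 to +35 mm); no sill at the rear, where the ledge is
- ledge_edge (a point): middle of the lower front edge of the ledge, 56 mm ahead (+x) of hood_seat and 8 mm above the deck; axes as the photometer's. The aluminium ledge, 104 mm wide (y), 6 mm thick, runs from here 32 mm back to the housing over an 8 mm high gap; the hood's tongue goes into that gap, towards +x
- holder_30: slot for the 32.5 mm long cell, fixed on the deck: two aluminium rails 14.7 mm apart, lips flaring 3 mm a side over the top 5 mm; base 46.5 mm long. Origin: centre of its underside, on the deck; slot along its x, parallel to photometer x. Slot floor 3 mm, rail tops 20 mm above the origin; end stops 9 mm high leave 39.5 mm length. The holders are side by side, 45 mm apart; which is on which side varies
- holder_50: slot for the 52.5 mm long cell, fixed on the deck: two aluminium rails 14.7 mm apart, lips flaring 3 mm a side over the top 5 mm; base 66.5 mm long. Origin: centre of its underside, on the deck; slot along its x, parallel to photometer x. Slot floor 3 mm, rail tops 20 mm above the origin; end stops 9 mm high leave 59.5 mm length. The holders are side by side, 45 mm apart; which is on which side varies
- cell_30: clear rectangular photometer cell with a white stopper, standing on the worktop, 32.5 mm long (its x) x 12.5 mm wide (its y) x 60 mm tall (clear to 48 mm, stopper 48 to 60 mm, same outline, 20 to 45 g). Origin: centre of its underside, z up. Turning it half round about z makes no difference.
- cell_50: clear rectangular photometer cell with a white stopper, standing on the worktop, 52.5 mm long (its x) x 12.5 mm wide (its y) x 60 mm tall (clear to 48 mm, stopper 48 to 60 mm, same outline, 25 to 60 g). Origin: centre of its underside, z up. Turning it half round about z makes no difference.
- cell_10: clear rectangular photometer cell with a white stopper, standing on the worktop, 12.5 mm long (its x) x 12.5 mm wide (its y) x 60 mm tall (clear to 48 mm, stopper 48 to 60 mm, same outline, 20 g). Origin: centre of its underside, z up. Turning it half round about z makes no difference. Not needed here: leave it where it stands
- hood: loose grey hood, a box open below, 3 mm walls, 104 (x) x 88 (y) x 70 mm tall, 110 to 190 g, standing on its rim on the worktop. Origin: centre of the rim plane (underside), z up. At the foot of its rear (+x) wall a tongue 4 mm thick, 50 mm wide sticks out 14 mm, flush with the rim. Grip fin on top: 14 mm thick (x), 50 mm long (y), z = 70 to 99 mm, at x = y = 0
- hood_tongue (a point): tip of the tongue, middle of its thickness: hood frame (66, 0, 2) mm. Tilted tongue-down by 0.1 to 0.2 rad it goes under the ledge; held flat the hood cannot pass the front sill
- beaker: beaker, 68 mm across, 90 mm tall, standing among the cells; origin centre of its underside; leave alone
- dish: culture dish, 62 mm across, 14 mm tall; origin centre of its underside; leave alone
- timer: timer, 74 x 62 x 19 mm; origin centre of its underside; leave alone
- tape_roll: roll of tape lying flat, 78 x 90 x 19 mm; origin at its underside; leave alone
- marker: marker pen lying in front of the photometer, 139 mm long (y), 14 mm thick; origin at its underside; leave alone
Not all that is in view belongs to the job. Leave any brown or orange look-alike of the cell_30 alone.

How it is judged:
By the outcome, as a careful person would: the job done as asked, in the order asked, and still so for the second after the job is handed in, with the robot touching nothing.
It also fails if it takes over 72 s, if anything falls off the work surface, if the arm or the gripper's body presses on something with over 40 N, if the wrist force passes 120 N, or if a joint passes its speed limit or range.

### The arm

A 6-joint arm with a two-finger parallel gripper is mounted at the origin on a cart in front of the work surface, level with it; the furniture and walls round the work are solid. World frame = base frame: x ahead of the robot, y to its left, z up, the work surface at z = 0. Lengths are in m, angles in rad, forces in N, time in s.
With the tool pointing down it reaches from about 0.4 to 0.925 m from the base axis. Payload 3.4 kg.
Tool frame: the origin (TCP) lies where the fingers leave the gripper's body, on its centre line; the fingertips stand 73 mm ahead of it and the grasp point (between the pads) lies 54 mm ahead of it; x points along the fingers, z is the direction in which the jaws open and shut, and the axes are right-handed (so a half turn about x gives the same grasp; the last joint's range is limited). The gripper opens to 85 mm and grips with 20 to 120 N. Pads are 22 mm wide; open, the fingers measure 114 mm over their backs; the gripper's body (76 mm by 85 mm) begins 54 mm behind the grasp point. The pads swing forward as they close: fully open they stand 13 mm farther back than shut.
Start: joints at [1.151, 0.307, 1.506, -0, 1.328, -0.073], TCP at [0.195, 0.541, 0.304] pointing down, gripper open.
Joint ranges: [-3.12, 3.12], [-1.05, 2.28], [0.14, 2.33], [-1.42, 4.57], [0.1, 2.73], [-2.68, 2.68]. Speed limits (rad/s): [2.57, 2.57, 3.14, 3.14, 3.14, 3.14].

### API

Orientations are given as a unit quaternion [x, y, z, w].
In Python, from bench import ctrl, imaging gives the robot as it stands. The module is installed in compiled form; this text tells all that it offers.
- The arm moves only by the tool jog_arm, never from a script. Its argument "motion" is a list of rows, each a list of 7 numbers: the opening, from 0 (shut) to 1 (fully open), then the shift along the tool's x, y, z in m, then the turn, a rotation vector about the tool's x, y, z in rad. In form: [[jaw, x, y, z, ax, ay, az], ...]. A call has 1 to 20 rows; each row shifts and turns the pose as measured when the row begins, along the tool's axes as they then stand; what a row does not reach is not made up. A row lasts 1/12 s, in which the tool goes at most 41.7 mm and 7.16 degrees, less where a joint would pass 70% of its speed; a pose out of reach is approached as far as the arm can. A call with a gripper value outside its range is refused whole. The fingers move at their own pace and stop on an object; "newtons" is the grip in N (left out, the last holds). Time passes only in rows, so rows that do not move let the fingers close. It gives the time, the measured TCP pose, the force and the opening at its end, in the units of the state.
- ctrl.sense(): the state, without advancing time (a new reading comes with each control period).
- imaging.camera(name): name is "scene" or "top" or "wrist"; returns the picture (480x640x3 uint8, blue, green, red); there is no depth.
- imaging.camera_info(name): a dict with "fx", "fy", "cx", "cy" (pixels), "dist_coeffs" ([k1, k2, p1, p2, k3] as OpenCV has them; the pictures are not rectified), "world_from_camera" (4x4, takes a point from camera to world coordinates). Camera axes: x right, y up, looking along -z (the intrinsics and any distortion apply to the point x, -y, -z); pixel columns grow to the right and rows downward; lengths in m; the calibration is good to about 2 mm. A picture is of the moment at which its call begins: read the wrist's pose just before it. camera_info takes no time and is no camera call; for the wrist camera it gives the pose at the moment of the call.
- ctrl.finish_job(): hands the job in, once; it reports no verdict.
Trained networks look in the newest picture that a camera, given by its name, has taken for a name from the list of things; names that differ only in an ending like _2 or _b are one class to them, and where a whole thing is asked for, a point or a joint stands for the part that bears it (a point fixed in the world has none). Each returns a list of dicts, best first, with "conf" (0 to 1); they miss things now and then, are a little off and sometimes report something else, mostly with a low value. They report only what shows in the picture. A call takes as long as a camera call. They do not tell look-alikes from the thing itself.
- imaging.recognise(thing, camera): "rect" ([centre column, centre row, width, height] in pixels, round what is visible of it).
- imaging.regions_of(thing, camera): "mask" (480x640 bool, what is visible of it) and "rect" ([centre column, centre row, width, height] in pixels, round what is visible of it).
- imaging.pinpoint(thing, camera): "position" ([row, column] in pixels: a listed point, or the origin of a listed thing).
The state is a dict: "time": time; "q": joint angles; "dq": joint speeds; "joint_torque": joint torques, N m; "tcp_pos": TCP position; "tcp_rot": TCP orientation; "contact_force": force on the tool from outside, world axes, zero at the start; "torque": the same for the moment, N m; "width": finger opening in m.
Only numpy, scipy, OpenCV 4.12 (cv2) and the standard library are available. Lean on these libraries where they do the work, as an engineer would, in place of code of your own. Each camera call takes 0.05 s, during which the arm holds its last target.

## Working session

There is one attempt and no reset: what is moved stays moved. The work goes in short steps, Python scripts to look and compute and a tool call to move; the robot and the scene stay as the last step left them, time stands still between calls to the robot, and variables do not carry over. Pictures are saved under pics/ and viewed, and the job is handed in when it is done.

Besides the shell and the picture viewer there is one more tool, called as a command line: name --pt "numbers of a row" for each row, then --argument value for the rest. jog_arm: Moves the arm, as the interface text tells. Its arguments: {"type":"object","properties":{"motion":{"type":"array","items":{"type":"array","items":{"type":"number"}}},"newtons":{"type":"number"}},"required":["motion"]}

```bash
mkdir -p pics; ls; cat > h.py <<'E'
import numpy as np, cv2
from bench import ctrl, imaging
from scipy.spatial.transform import Rotation as R
def snap(n,f):
    im=imaging.camera(n); cv2.imwrite('pics/'+f,im); return im
E
python3 - <<'E'
from h import *
np.set_printoptions(precision=4,suppress=True)
s=ctrl.sense(); print(s)
for n in ['scene','top','wrist']:
    snap(n,n+'0.png'); i=imaging.camera_info(n); print(n,i)
E
```

```text
pics
{'time': 0.0, 'q': array([ 1.1515,  0.3076,  1.5077, -0.    ,  1.3284, -0.0735]), 'dq': array([ 0.0003, -0.0009,  0.0007, -0.0001, -0.0008,  0.0001]), 'joint_torque': array([ -0.0018, -45.7544, -25.191 ,  -0.0005,   0.0133,   0.    ]), 'tcp_pos': array([0.1947, 0.5404, 0.303 ]), 'tcp_rot': array([-0.4069,  0.5792,  0.4061,  0.5779]), 'contact_force': array([-0.7378,  0.2867, -0.1371]), 'torque': array([-0.0262,  0.0239,  0.0503]), 'width': 0.08562936227528962}
scene {'fx': 464.1999322187802, 'fy': 464.1999322187802, 'cx': 318.73463447547596, 'cy': 239.96339487159622, 'dist_coeffs': array([0.0215, 0.    , 0.    , 0.    , 0.    ]), 'world_from_camera': array([[-0.482 ,  0.5475, -0.684 , -0.1608],
       [-0.8762, -0.2975,  0.3792,  0.4035],
       [ 0.0041,  0.7821,  0.6231,  0.6896],
       [ 0.    ,  0.    ,  0.    ,  1.    ]])}
top {'fx': 439.8626068163725, 'fy': 439.8626068163725, 'cx': 313.6881677467962, 'cy': 244.26489586188686, 'dist_coeffs': array([-0.1029,  0.    ,  0.    ,  0.    ,  0.    ]), 'world_from_camera': array([[ 0.026 ,  0.9858, -0.1658,  0.3329],
       [-0.9995,  0.0231, -0.0194,  0.0144],
       [-0.0153,  0.1662,  0.986 ,  1.2025],
       [ 0.    ,  0.    ,  0.    ,  1.    ]])}
wrist {'fx': 353.77063655411575, 'fy': 353.77063655411575, 'cx': 323.9497411105808, 'cy': 249.97240077682204, 'dist_coeffs': array([-0.0649,  0.    ,  0.    ,  0.    ,  0.    ]), 'world_from_camera': array([[ 0.3388, -0.9086, -0.2444,  0.1324],
       [ 0.9409,  0.3267,  0.0896,  0.5641],
       [-0.0016, -0.2603,  0.9655,  0.3736],
       [ 0.    ,  0.    ,  0.    ,  1.    ]])}
```

View pics/scene0.png

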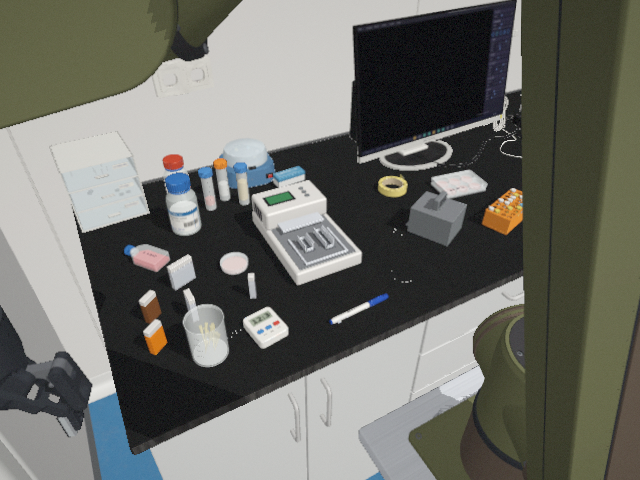

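View pics/top0.png

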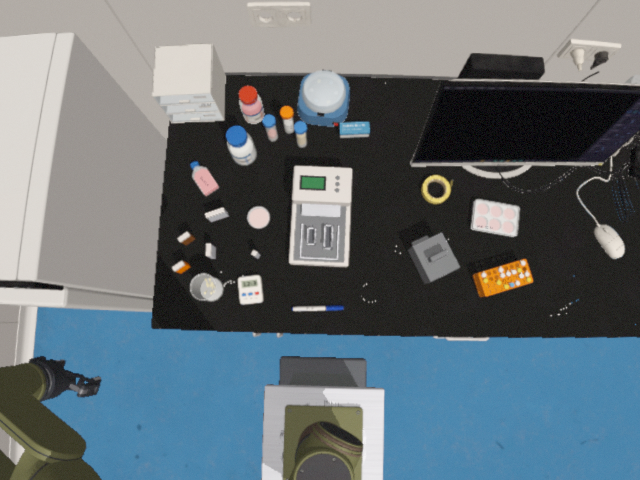

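View pics/wrist0.png

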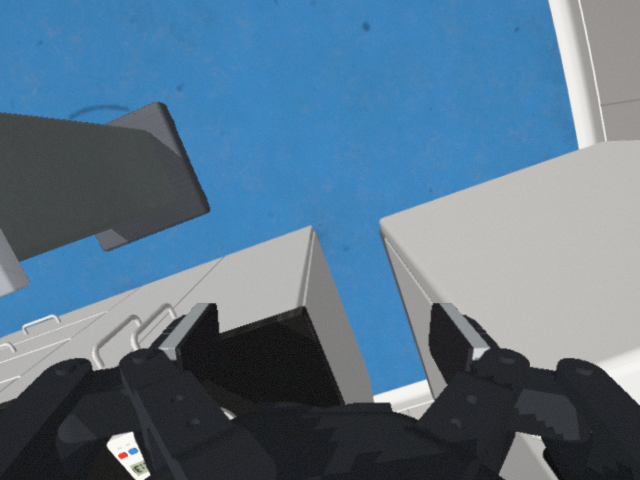

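The top view shows cell_50 near (217,214), cell_30 near (210,251) beside the beaker (206,287), cell_10 at (256,254), the photometer at (321,215) and the hood at (434,257). The brown and orange look-alikes are at (185,238) and (181,268). Next I'll locate each thing from two views.

```bash
cat >> h.py <<'E'
def ray(info,row,col):
    K=np.array([[info['fx'],0,info['cx']],[0,info['fy'],info['cy']],[0,0,1]])
    u=cv2.undistortPoints(np.array([[[col,row]]],float),K,info['dist_coeffs'])[0,0]
    T=info['world_from_camera']; d=T[:3,:3]@np.array([u[0],-u[1],-1.0]); return T[:3,3],d/np.linalg.norm(d)
def onz(info,row,col,z):
    o,d=ray(info,row,col); return o+d*(z-o[2])/d[2]
def proj(info,p):
    K=np.array([[info['fx'],0,info['cx']],[0,info['fy'],info['cy']],[0,0,1]])
    T=info['world_from_camera']; p=np.atleast_2d(p); c=(p-T[:3,3])@T[:3,:3]; c=c*[1,-1,-1]
    return cv2.projectPoints(c,np.zeros(3),np.zeros(3),K,info['dist_coeffs'])[0][:,0]  # col,row
def tri(rays):
    A=np.zeros((3,3));b=np.zeros(3)
    for o,d in rays:
        P=np.eye(3)-np.outer(d,d);A+=P;b+=P@o
    x=np.linalg.solve(A,b); return x,[np.linalg.norm((np.eye(3)-np.outer(d,d))@(x-o)) for o,d in rays]
np.set_printoptions(precision=4,suppress=True)
E
python3 - <<'E'
from h import *
I={n:imaging.camera_info(n) for n in('scene','top')}
for t in ['photometer','hood_seat','ledge_edge','holder_30','holder_50','cell_30','cell_50','cell_10','hood','hood_tongue','beaker']:
    D={n:imaging.pinpoint(t,n) for n in I}
    for n in I: print(t,n,[(np.round(d['position'],1),round(d['conf'],2)) for d in D[n]][:5])
    if D['scene'] and D['top']:
        x,e=tri([ray(I[n],*D[n][0]['position']) for n in I]); print('   ',x,e)
print(ctrl.sense()['time'])
E
```

```text
photometer scene [(array([239. , 301.4]), 0.91)]
photometer top [(array([215. , 321.8]), 0.55), (array([290. , 209.5]), 0.35)]
    [ 0.6192  0.0179 -0.0003] [np.float64(0.0005095585394884071), np.float64(0.0005095585394884328)]
hood_seat scene [(array([242.3, 313.7]), 0.74)]
hood_seat top [(array([239.6, 317.4]), 0.79)]
    [0.5396 0.0277 0.0496] [np.float64(0.00014589982574582207), np.float64(0.00014589982574570305)]
ledge_edge scene [(array([229.6, 306.1]), 0.56)]
ledge_edge top [(array([216., 319.]), 0.78), (array([288.7, 209.4]), 0.46), (array([236.1, 319. ]), 0.38)]
    [0.6029 0.0201 0.0408] [np.float64(0.005734303076272931), np.float64(0.005734303076272829)]
holder_30 scene [(array([246.1, 304.1]), 0.72), (array([240.9, 321.7]), 0.72)]
holder_30 top [(array([237.1, 311.4]), 0.52), (array([238.8, 330.2]), 0.49)]
    [0.5488 0.0453 0.0389] [np.float64(0.001558830526963809), np.float64(0.0015588305269638627)]
holder_50 scene [(array([246.1, 304.1]), 0.72), (array([240.9, 321.7]), 0.72)]
holder_50 top [(array([237.1, 311.4]), 0.52), (array([238.8, 330.2]), 0.49)]
    [0.5488 0.045
[... 1312 characters left out ...]
[np.float64(0.0027884477381333547), np.float64(0.002788447738133264)]
hood scene [(array([228.4, 433.3]), 0.88)]
hood top [(array([263. , 433.9]), 0.82)]
    [ 0.4947 -0.2891  0.0029] [np.float64(0.00720045748789935), np.float64(0.007200457487899281)]
hood_tongue scene [(array([221.5, 409.8]), 0.87), (array([351. , 208.1]), 0.64)]
hood_tongue top [(array([240.6, 419.1]), 0.62)]
    [ 0.553  -0.2546 -0.0012] [np.float64(0.0007632136231936594), np.float64(0.000763213623193616)]
beaker scene [(array([350.3, 211. ]), 0.64), (array([238.8, 320.5]), 0.34)]
beaker top [(array([289.8, 210.7]), 0.92)]
    [0.4004 0.3153 0.008 ] [np.float64(0.001037345202483824), np.float64(0.001037345202483873)]
1.25
```

```bash
python3 - <<'E'
import cv2
s=cv2.imread('pics/top0.png'); cv2.imwrite('pics/t1.png',cv2.resize(s[150:310,150:360],None,fx=3.7,fy=3.7,interpolation=cv2.INTER_CUBIC))
s=cv2.imread('pics/scene0.png'); cv2.imwrite('pics/s1.png',cv2.resize(s[230:380,110:310],None,fx=4,fy=4,interpolation=cv2.INTER_CUBIC))
E
```

```text
(no output)
```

View pics/t1.png

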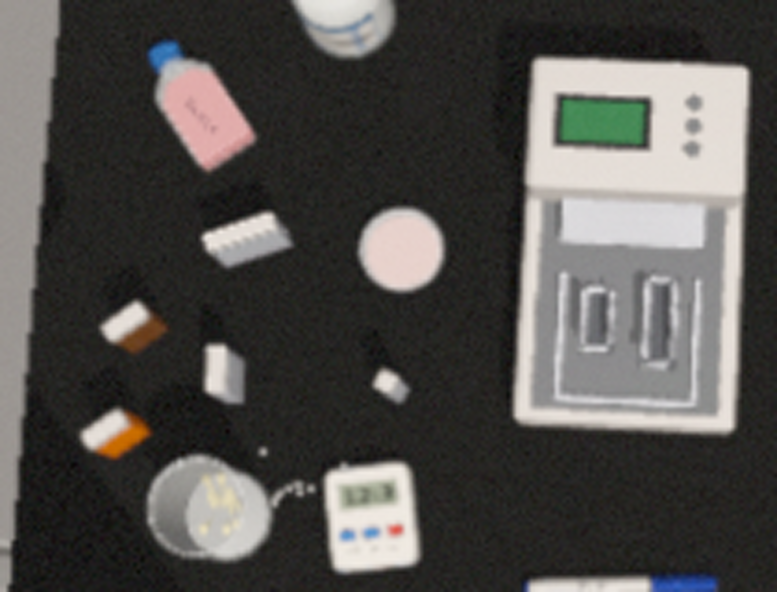

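View pics/s1.png

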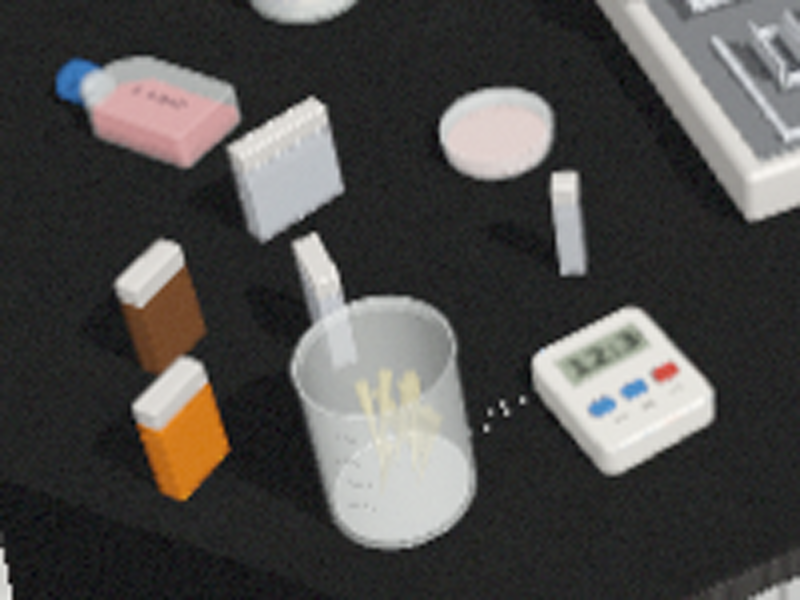

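```bash
cat >> h.py <<'E'
def yawrot(yaw):
    # tool x down, tool z horizontal at angle yaw
    z=np.array([np.cos(yaw),np.sin(yaw),0]);x=np.array([0,0,-1.]);return R.from_matrix(np.c_[x,np.cross(z,x),z])
def state():
    s=ctrl.sense(); r=R.from_quat(s['tcp_rot']); print('t %.2f'%s['time'],'tcp',s['tcp_pos'],'w %.4f'%s['width'],'F',s['contact_force'].round(1)); M=r.as_matrix(); print('yaw %.4f'%np.arctan2(M[1,2],M[0,2]),'xaxis',M[:,0],'q',s['q']); return s,r
def togo(pos,rot,s,r):
    print('shift tool',r.inv().apply(pos-s['tcp_pos']),'rv',(r.inv()*rot).as_rotvec(), 'shift world',pos-s['tcp_pos'])
    print('shift in goal axes',rot.inv().apply(pos-s['tcp_pos']))
E
python3 - <<'E'
from h import *
s,r=state(); print(r.as_matrix())
i=imaging.camera_info('wrist'); T=i['world_from_camera']; M=r.as_matrix()
print('cam in tool',M.T@(T[:3,3]-s['tcp_pos'])); print(M.T@T[:3,:3])
I={n:imaging.camera_info(n) for n in('scene','top')}
x,e=tri([ray(I['top'],252.8,209.9),ray(I['scene'],318.2,191.6)]);print('c30',x,e)
x,e=tri([ray(I['top'],217.2,217.9),ray(I['scene'],281.4,184.9)]);print('c50',x,e)
x,e=tri([ray(I['top'],260.3,257.5),ray(I['scene'],294,252.4)]);print('c10',x,e)
togo(np.array([.47,.3,.28]),yawrot(-np.pi/2),s,r)
togo(np.array([.47,.3,.28]),yawrot(np.pi/2),s,r)
E
```

```text
t 1.25 tcp [0.1949 0.541  0.3039] w 0.0853 F [1.1 0.9 0.4]
yaw 1.2250 xaxis [ 0.  0. -1.] q [ 1.1515  0.3068  1.5064 -0.      1.3284 -0.0735]
[[ 0.     -0.9408  0.339 ]
 [ 0.      0.339   0.9408]
 [-1.     -0.      0.    ]]
cam in tool [-0.0705  0.0666  0.0009]
[[-0.      0.2604 -0.9655]
 [ 0.0002  0.9655  0.2604]
 [ 1.     -0.0002 -0.0001]]
c30 [ 0.5029  0.3242 -0.0012] [np.float64(0.0032695609643850054), np.float64(0.0032695609643849342)]
c50 [0.6037 0.3067 0.0059] [np.float64(0.002788447738133264), np.float64(0.0027884477381333547)]
c10 [0.4864 0.1934 0.0158] [np.float64(0.0039022705311851937), np.float64(0.003902270531185104)]
shift tool [ 0.0239 -0.3405 -0.1335] rv [ 2.7958  0.     -0.    ] shift world [ 0.2751 -0.241  -0.0239]
shift in goal axes [0.0239 0.2751 0.241 ]
shift tool [ 0.0239 -0.3405 -0.1335] rv [-0.3458  0.      0.    ] shift world [ 0.2751 -0.241  -0.0239]
shift in goal axes [ 0.0239 -0.2751 -0.241 ]
```

jog_arm --pt "1 0 -0.019 -0.0253 0 0 0" --pt "1 0 -0.019 -0.0253 0 0 0" --pt "1 0 -0.019 -0.0253 0 0 0" --pt "1 0 -0.019 -0.0253 0 0 0" --pt "1 0 -0.019 -0.0253 0 0 0" --pt "1 0 -0.019 -0.0253 0 0 0" --pt "1 0.007 -0.035 0.003 0 0 0" --pt "1 0.007 -0.035 0.003 0 0 0" --pt "1 0.007 -0.035 0.003 0 0 0" --pt "1 0.007 -0.035 0.003 0 0 0" --pt "1 0.007 -0.035 0.003 0 0 0" --pt "1 0.007 -0.035 0.003 0 0 0" --pt "1 0.007 -0.035 0.003 0 0 0" --pt "1 0.007 -0.035 0.003 0 0 0" --pt "1 0 0 0 -0.115 0 0" --pt "1 0 0 0 -0.115 0 0" --pt "1 0 0 0 -0.115 0 0" --pt "1 0 0 0 0 0 0"

```text
time: 2.75
tcp_pos: [0.5394, 0.2764, 0.2443]
tcp_rot: [-0.504, 0.493, 0.504, 0.499]
contact_force: [0.0, -0.3, -0.2]
width: 0.0855
```

```bash
python3 - <<'E'
from h import *
s,r=state(); snap('wrist','w1.png')
I=imaging.camera_info('wrist'); np.save('w1.npy',I)
for d in imaging.regions_of('cell_30','wrist'): print(d['rect'],d['conf'],d['mask'].sum())
E
```

```text
t 2.75 tcp [0.5394 0.2764 0.2443] w 0.0855 F [ 0.  -0.3 -0.2]
yaw 1.5870 xaxis [ 0.0057  0.0069 -1.    ] q [ 0.4018  0.3949  1.5278  0.0044  1.211  -1.1868]
[217.7, 186.6, 40.6, 26.9] 0.9 776
[458.8, 237.7, 66.6, 45.0] 0.89 1824
[480.7, 137.4, 69.4, 36.6] 0.81 1701
[373.8, 198.1, 23.3, 47.8] 0.73 1171
[357.6, 313.3, 65.9, 60.4] 0.68 2683
[71.0, 308.1, 136.9, 310.6] 0.15 25960
```

View pics/w1.png

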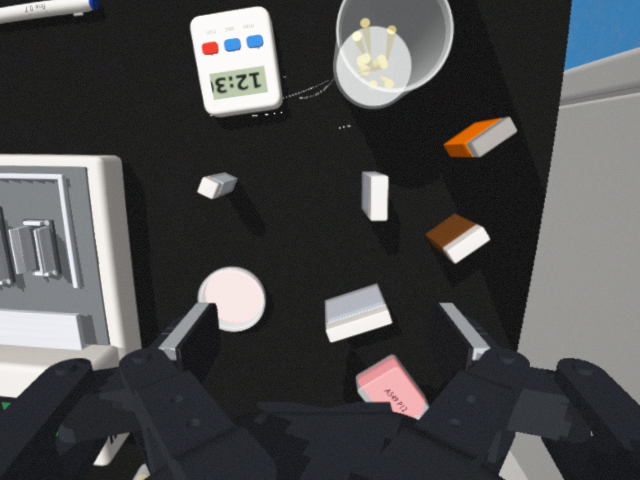

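```bash
cat >> h.py <<'E'
from scipy.optimize import minimize
def boxc(L,W,z0,z1):
    return np.array([[sx*L/2,sy*W/2,z] for sx in(-1,1) for sy in(-1,1) for z in(z0,z1)])
def render(info,P,S=4,roi=None):
    uv=proj(info,P); x0,y0,x1,y1=roi
    h=cv2.convexHull(((uv-[x0,y0]+0.5)*S-0.5).astype(np.float32))[:,0]
    m=np.zeros(((y1-y0)*S,(x1-x0)*S),np.uint8)
    cv2.fillConvexPoly(m,np.round(h*16).astype(np.int32),255,cv2.LINE_AA,4)
    return cv2.resize(m,(x1-x0,y1-y0),interpolation=cv2.INTER_AREA)/255.
def fitbox(views,L,W,H,p0,free_z=False):
    # views: list of (info,mask)
    V=[]
    for i,m in views:
        ys,xs=np.nonzero(m); roi=(xs.min()-15,ys.min()-15,xs.max()+16,ys.max()+16)
        roi=(max(roi[0],0),max(roi[1],0),min(roi[2],640),min(roi[3],480))
        V.append((i,m[roi[1]:roi[3],roi[0]:roi[2]].astype(float),roi))
    def f(p):
        C=boxc(L,W,0,H); c,s=np.cos(p[2]),np.sin(p[2])
        C=np.c_[C[:,0]*c-C[:,1]*s+p[0],C[:,0]*s+C[:,1]*c+p[1],C[:,2]+(p[3] if free_z else 0)]
        t=0
        for i,m,roi in V:
            r=render(i,C,roi=roi); t+=1-np.minimum(r,m).sum()/np.maximum(r,m).sum()
        return t/len(V)
    best=None
    for dy in (-.4,0,.4):
        q=np.array(list(p0[:2])+[p0[2]+dy]+([0.] if free_z else []))
        sim=np.vstack([q]+[q+d for d in np.diag([.01,.01,.2]+([.01] if free_z else []))])
        o=minimize(f,q,method='Nelder-Mead',options=dict(initial_simplex=sim,xatol=1e-5,fatol=1e-5,maxiter=400))
        if best is None or o.fun<best.fun: best=o
    return best.x,best.fun
E
cat > m1.py <<'E'
from h import *
IW=imaging.camera_info('wrist'); IT=imaging.camera_info('top')
rw=imaging.regions_of('cell_30','wrist')
top=imaging.camera('top'); rt=imaging.regions_of('cell_30','top')
for d in rt: print(d['rect'],d['conf'])
def pick(rs,c,r):
    return min(rs,key=lambda d:np.hypot(d['rect'][0]-c,d['rect'][1]-r))
for nm,L,w,t,p0 in [('c30',.0325,(374,198),(210,252),(.503,.32,0)),('c50',.0525,(357,313),(217,214),(.604,.307,1.5)),('c10',.0125,(217,186),(256,254),(.486,.193,.3))]:
    mw=pick(rw,*w)['mask']; mt=pick(rt,*t)['mask']
    print(nm,'wrist',*fitbox([(IW,mw)],L,.0125,.06,p0),'both+z',*fitbox([(IW,mw),(IT,mt)],L,.0125,.06,p0,True))
state()
E
python3 m1.py
```

```text
[183.8, 238.4, 14.5, 12.3] 0.71
[220.7, 211.6, 13.2, 9.9] 0.64
[179.6, 264.8, 7.1, 7.3] 0.53
c30 wrist [0.5036 0.318  0.0322] 0.06294315096047465 both+z [ 0.505   0.3197  0.0248 -0.0092] 0.5173725247850212
c50 wrist [0.6055 0.3074 1.929 ] 0.02627534216497096 both+z [ 0.6078  0.3077  1.9318 -0.0044] 0.38228372483490214
c10 wrist [0.497  0.1953 1.1182] 0.05953903054351284 both+z [ 0.497   0.195   1.1211 -0.0007] 0.5296742536616994
t 3.00 tcp [0.5385 0.2769 0.245 ] w 0.0851 F [ 0.  -0.9 -0.6]
yaw 1.5833 xaxis [ 0.0063  0.0073 -1.    ] q [ 0.4032  0.3932  1.5286  0.0045  1.2111 -1.1816]
```

```bash
python3 - <<'E'
from h import *
s,r=state(); togo(np.array([.5036,.318,.18]),yawrot(1.603),s,r)
E
```

```text
t 3.00 tcp [0.5385 0.2769 0.245 ] w 0.0851 F [ 0.  -0.9 -0.6]
yaw 1.5833 xaxis [ 0.0063  0.0073 -1.    ] q [ 0.4032  0.3932  1.5286  0.0045  1.2111 -1.1816]
shift tool [0.065  0.0348 0.041 ] rv [-0.0198  0.0071  0.0064] shift world [-0.0349  0.0411 -0.065 ]
shift in goal axes [0.065  0.0335 0.0422]
```

jog_arm --pt "0.5 0.022 0.0115 0.014 -0.02 0.007 0.006" --pt "0.5 0.022 0.0115 0.014 0 0 0" --pt "0.5 0.021 0.011 0.014 0 0 0" --pt "0.5 0 0 0 0 0 0"

```text
time: 3.33
tcp_pos: [0.5044, 0.3203, 0.1817]
tcp_rot: [0.508, -0.49, -0.505, -0.497]
contact_force: [-1.3, 1.0, -0.2]
width: 0.0426
```

```bash
cat > m2.py <<'E'
from h import *
import sys
nm=sys.argv[1]
s,r=state(); im=snap('wrist',sys.argv[2]); IW=imaging.camera_info('wrist')
rw=imaging.regions_of('cell_30','wrist')
L,p0={'c30':(.0325,(.5036,.318,.03)),'c50':(.0525,(.6055,.3074,1.93))}[nm]
uv=proj(IW,[[p0[0],p0[1],.03]])[0]; print('expect',uv)
for d in rw: print(d['rect'],d['conf'])
d=min(rw,key=lambda d:np.hypot(*(np.array(d['rect'][:2])-uv)))
print(nm,*fitbox([(IW,d['mask'])],L,.0125,.06,p0),'z',*fitbox([(IW,d['mask'])],L,.0125,.06,p0,True))
E
python3 m2.py c30 w2.png
```

```text
t 3.33 tcp [0.5044 0.3203 0.1817] w 0.0426 F [-1.3  1.  -0.2]
yaw 1.5966 xaxis [ 0.0089  0.0035 -1.    ] q [ 0.4956  0.4469  1.6219 -0.0014  1.0633 -1.1003]
expect [318.6383 251.8651]
[427.0, 302.7, 69.7, 62.8] 0.93
[130.4, 245.4, 69.9, 47.5] 0.77
[316.3, 259.7, 19.6, 74.0] 0.75
[300.2, 379.4, 78.4, 57.5] 0.6
[450.5, 193.8, 83.3, 57.0] 0.56
c30 [0.5061 0.3172 0.0331] 0.03846709519436786 z [ 0.5069  0.3172  0.032  -0.002 ] 0.028146974299616767
```

View pics/w2.png

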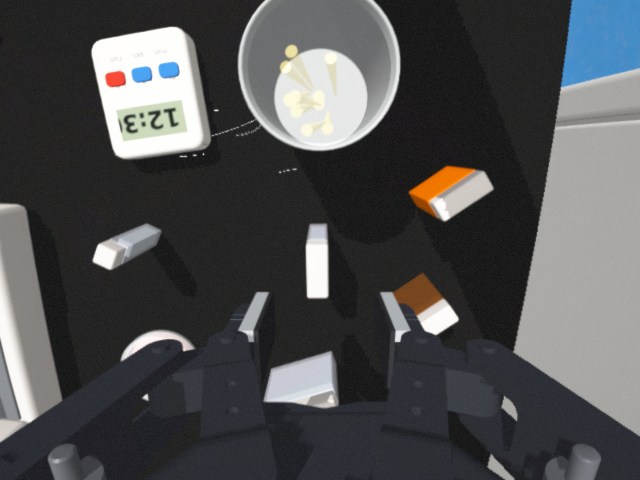

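```bash
python3 - <<'E'
from h import *
s,r=state(); togo(np.array([.506,.3172,.098]),yawrot(1.603),s,r)
E
```

```text
t 3.43 tcp [0.5079 0.3198 0.1849] w 0.0427 F [ 0.1 -0.2  1.4]
yaw 1.5970 xaxis [ 0.0152  0.0048 -0.9999] q [ 0.493   0.4443  1.6166 -0.0034  1.065  -1.1023]
shift tool [ 0.0869  0.0033 -0.0029] rv [-0.006   0.0044  0.0154] shift world [-0.0019 -0.0026 -0.0869]
shift in goal axes [ 0.0869  0.002  -0.0025]
```

jog_arm --pt "0.5 0.022 0.003 -0.003 -0.006 0.004 0.015" --pt "0.5 0.022 0 0 0 0 0" --pt "0.5 0 0 0 0 0 0" --pt "0.5 0 0 0 0 0 0"

```text
time: 3.77
tcp_pos: [0.5112, 0.3178, 0.1469]
tcp_rot: [0.51, -0.487, -0.506, -0.497]
contact_force: [-0.6, -0.1, 0.4]
width: 0.0429
```

```bash
python3 - <<'E'
from h import *
s,r=state(); togo(np.array([.506,.3172,.098]),yawrot(1.603),s,r)
E
```

```text
t 3.77 tcp [0.5112 0.3178 0.1469] w 0.0429 F [-0.6 -0.1  0.4]
yaw 1.6019 xaxis [ 0.0136  0.0054 -0.9999] q [ 0.4868  0.4906  1.6509 -0.0019  0.9855 -1.1141]
shift tool [ 0.0488  0.0059 -0.0007] rv [-0.0011  0.005   0.0137] shift world [-0.0052 -0.0006 -0.0489]
shift in goal axes [ 0.0489  0.0052 -0.0005]
```

jog_arm --pt "0.5 0.016 0.003 0 0 0.005 0.014" --pt "0.5 0.016 0.003 0 0 0 0.007" --pt "0.5 0.012 0.002 0 0 0 0" --pt "0.5 0.004 0 0 0 0 0" --pt "0.5 0 0 0 0 0 0"

```text
time: 4.18
tcp_pos: [0.5089, 0.3185, 0.1028]
tcp_rot: [-0.506, 0.491, 0.507, 0.495]
contact_force: [0.3, -0.2, -0.0]
width: 0.0427
```

```bash
python3 - <<'E'
from h import *
s,r=state(); togo(np.array([.506,.3172,.098]),yawrot(1.603),s,r); snap('wrist','w3.png')
E
```

```text
t 4.18 tcp [0.5089 0.3185 0.1028] w 0.0427 F [ 0.3 -0.2 -0. ]
yaw 1.5988 xaxis [ 0.0028  0.0048 -1.    ] q [ 0.4874  0.5477  1.6871  0.0037  0.9021 -1.1137]
shift tool [ 0.0048  0.003  -0.0012] rv [-0.0042  0.0047  0.0029] shift world [-0.0029 -0.0013 -0.0048]
shift in goal axes [ 0.0048  0.003  -0.0012]
```

View pics/w3.png

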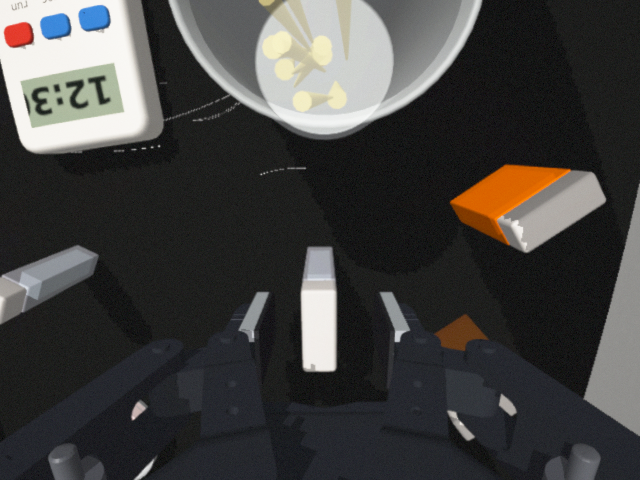

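The cell (col 320) sits between the pads (centre about col 325), so I'll close on it.

jog_arm --pt "0.5 0.005 0.003 -0.001 0 0.005 0.003" --pt "0.5 0 0 0 0 0 0" --pt "0.1 0 0 0 0 0 0" --pt "0.1 0 0 0 0 0 0" --pt "0.1 0 0 0 0 0 0" --pt "0.0 0 0 0 0 0 0" --pt "0.0 0 0 0 0 0 0" --pt "0.0 0 0 0 0 0 0" --newtons 30

```text
time: 4.9
tcp_pos: [0.508, 0.3184, 0.1012]
tcp_rot: [0.508, -0.491, -0.506, -0.495]
contact_force: [-0.9, 0.6, -0.3]
width: 0.0122
```

```bash
python3 - <<'E'
from h import *
s,r=state(); snap('wrist','w4.png')
E
```

```text
t 4.90 tcp [0.508  0.3184 0.1012] w 0.0122 F [-0.9  0.6 -0.3]
yaw 1.5986 xaxis [ 0.0055  0.0022 -1.    ] q [ 0.4897  0.5487  1.691  -0.0009  0.8961 -1.1083]
```

View pics/w4.png

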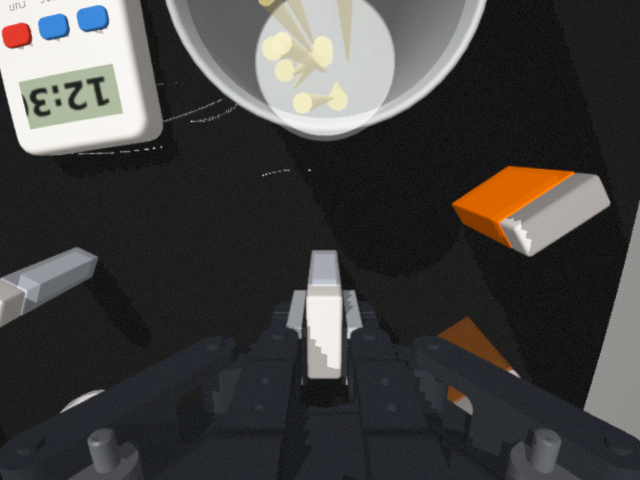

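jog_arm --pt "0 -0.015 0 0 0 0 0" --pt "0 -0.025 0 0 0 0 0" --pt "0 -0.03 0 0 0 0 0" --pt "0 -0.03 0 0 0 0 0" --pt "0 -0.02 -0.004 -0.03 0 0 0" --pt "0 -0.015 -0.004 -0.036 0 0 0" --pt "0 0 -0.004 -0.036 0 0 0" --pt "0 0 -0.004 -0.036 0 0 0" --pt "0 0 -0.003 -0.036 0 0 0" --pt "0 0 0 -0.03 0 0 0" --pt "0 0 0 -0.015 0 0 0" --pt "0 0 0 0 0 0 0" --pt "0 0 0 0 0 0 0"

```text
time: 6.03
tcp_pos: [0.5345, 0.0922, 0.2434]
tcp_rot: [0.51, -0.489, -0.506, -0.494]
contact_force: [0.5, -0.1, 0.5]
width: 0.0116
```

```bash
python3 - <<'E'
from h import *
s,r=state(); snap('wrist','w5.png'); IW=imaging.camera_info('wrist')
for t in ['photometer','hood_seat','ledge_edge','holder_30']:
    z={'photometer':0,'hood_seat':.04,'ledge_edge':.048,'holder_30':.04}[t]
    for d in imaging.pinpoint(t,'wrist')[:3]: print(t,d['position'],d['conf'],onz(IW,*d['position'],z))
s,r=state()
IT=imaging.camera_info('top')
for p in [(237.1,311.4),(238.8,330.2)]: print(onz(IT,*p,.04))
E
```

```text
t 6.03 tcp [0.5345 0.0922 0.2434] w 0.0116 F [ 0.5 -0.1  0.5]
yaw 1.6031 xaxis [ 0.0101  0.0006 -0.9999] q [ 0.0932  0.3123  1.6664 -0.0004  1.1528 -1.5097]
photometer [307.5, 247.1] 0.62 [0.6156 0.0219 0.    ]
hood_seat [251.1, 237.0] 0.76 [0.5474 0.024  0.04  ]
ledge_edge [319.9, 236.2] 0.92 [0.6045 0.0232 0.048 ]
holder_30 [250.1, 211.0] 0.87 [0.5473 0.0029 0.04  ]
holder_30 [253.6, 259.9] 0.55 [0.5489 0.0425 0.04  ]
t 6.28 tcp [0.5345 0.0942 0.2431] w 0.0118 F [ 0.3 -0.5 -1.2]
yaw 1.6070 xaxis [ 0.0098  0.0006 -1.    ] q [ 0.0969  0.313   1.6659 -0.0003  1.1528 -1.51  ]
[0.5477 0.0439 0.04  ]
[ 0.5443 -0.0067  0.04  ]
```

View pics/w5.png

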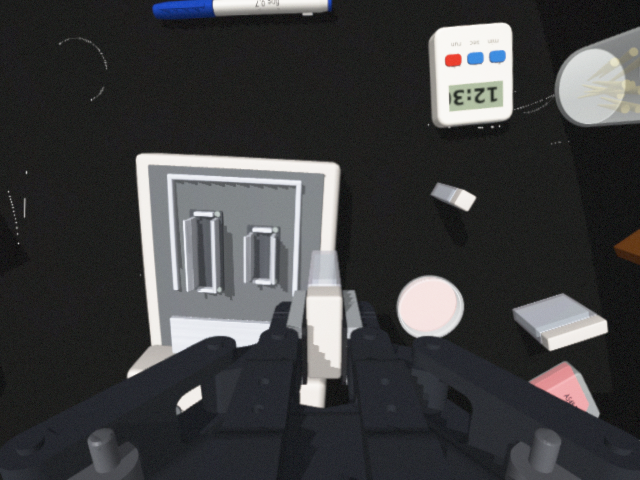

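```bash
python3 - <<'E'
import cv2
s=cv2.imread('pics/w5.png'); cv2.imwrite('pics/w5c.png',cv2.resize(s[140:330,130:350],None,fx=3.5,fy=3.1,interpolation=cv2.INTER_CUBIC))
E
```

```text
(no output)
```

View pics/w5c.png

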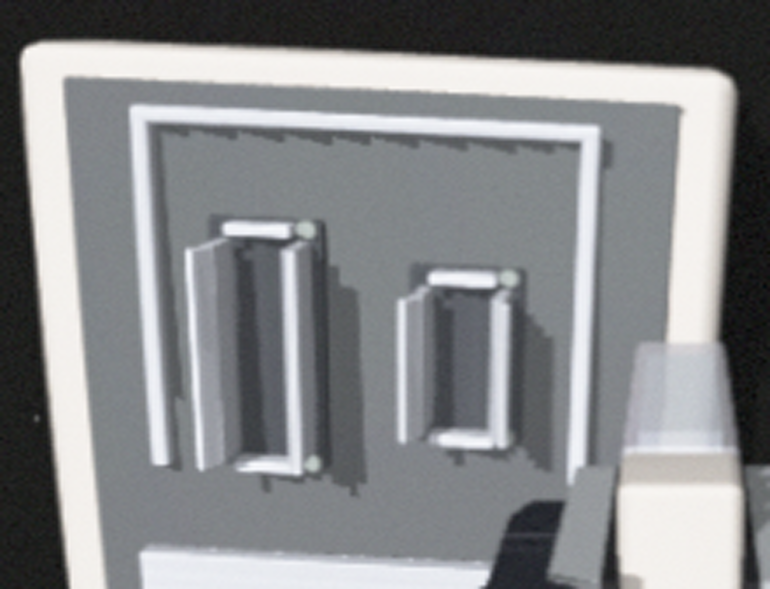

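```bash
cat > ph.py <<'E'
from h import *
from scipy.optimize import least_squares
def fitph(I,pts,p0=(.617,.022,.03)):
    uv=np.array([[u,v] for u,v,*_ in pts]); P=np.array([q[2:] for q in pts])/1000.
    def W(p): c,s=np.cos(p[2]),np.sin(p[2]); return np.c_[P[:,0]*c-P[:,1]*s+p[0],P[:,0]*s+P[:,1]*c+p[1],P[:,2]+(p[3] if len(p)>3 else 0)]
    f=lambda p:(proj(I,W(p))-uv).ravel()
    o=least_squares(f,p0); print('ph',o.x,'res',o.fun.reshape(-1,2).round(1).tolist()); return o.x
E
python3 - <<'E'
from ph import *
I=imaging.camera_info('wrist')
cr=[(131,106,-126,-51,45),(601,127,-126,51,45),(153,465,-32,-51,45),(155,125,-122,-47,45),(578,140,-122,47,45),(170,465,-32,-47,45)]
pts=[(a/3.5+130,b/3.1+140,x,y,z) for a,b,x,y,z in cr]
p=fitph(I,pts); fitph(I,pts,(.617,.022,.03,0.))
c,s=np.cos(p[2]),np.sin(p[2])
for nm,P in dict(h30f=(-66-23.25,22.5,49),h30r=(-66+23.25,22.5,49),h50f=(-66-33.25,-22.5,49),h50r=(-66+33.25,-22.5,49),h30=(-66,22.5,43),h50=(-66,-22.5,43)).items():
    P=np.array(P)/1000; w=[P[0]*c-P[1]*s+p[0],P[0]*s+P[1]*c+p[1],P[2]]; u=proj(I,[w])[0]; print(nm,w,((u-[130,140])*[3.5,3.1]))
E
```

```text
ph [ 0.6145  0.024  -0.0197] res [[-0.4, -0.2], [0.3, -0.2], [0.3, 0.2], [-1.8, -0.7], [1.4, 0.7], [0.2, 0.5]]
ph [ 0.6149  0.0233 -0.0197 -0.0022] res [[0.0, 0.1], [-0.4, 0.0], [0.6, -0.4], [-1.4, -0.5], [0.7, 0.9], [0.5, -0.1]]
h30f [np.float64(0.5256950198856768), np.float64(0.04821176354207603), np.float64(0.049)] [463.8054 272.3811]
h30r [np.float64(0.5721860252956833), np.float64(0.04729720574360449), np.float64(0.049)] [462.035  448.9117]
h50f [np.float64(0.5148118982721007), np.float64(0.0034171470804507005), np.float64(0.049)] [257.6025 222.7211]
h50r [np.float64(0.5812990350412499), np.float64(0.002109231089088181), np.float64(0.049)] [268.0141 475.091 ]
h30 [np.float64(0.54894052259068), np.float64(0.04775448464284026), np.float64(0.043)] [467.2153 355.9359]
h50 [np.float64(0.5480554666566753), np.float64(0.0027631890847694407), np.float64(0.043)] [271.042  346.4919]
```

```bash
python3 - <<'E'
from h import *
s,r=state(); togo(np.array([.5505,.0476,.178]),yawrot(1.551),s,r)
E
```

```text
t 6.28 tcp [0.5345 0.0942 0.2431] w 0.0118 F [ 0.3 -0.5 -1.2]
yaw 1.6070 xaxis [ 0.0098  0.0006 -1.    ] q [ 0.0969  0.313   1.6659 -0.0003  1.1528 -1.51  ]
shift tool [ 0.0653 -0.0137 -0.0472] rv [0.056  0.0006 0.0099] shift world [ 0.016  -0.0466 -0.0651]
shift in goal axes [ 0.0651 -0.017  -0.0463]
```

jog_arm --pt "0 0.01 -0.004 -0.014 0.03 0 0.01" --pt "0 0.015 -0.004 -0.014 0.03 0 0.004" --pt "0 0.015 -0.004 -0.014 0 0 0" --pt "0 0.015 -0.004 -0.005 0 0 0" --pt "0 0.008 0 0 0 0 0" --pt "0 0 0 0 0 0 0" --pt "0 0 0 0 0 0 0"

```text
time: 6.87
tcp_pos: [0.5528, 0.0494, 0.1756]
tcp_rot: [-0.493, 0.506, 0.496, 0.504]
contact_force: [0.3, -0.5, 0.3]
width: 0.0121
```

```bash
python3 - <<'E'
from h import *
s,r=state(); togo(np.array([.5505,.0476,.178]),yawrot(1.551),s,r); snap('wrist','w6.png')
E
```

```text
t 6.87 tcp [0.5528 0.0494 0.1756] w 0.0121 F [ 0.3 -0.5  0.3]
yaw 1.5495 xaxis [-0.0046  0.0007 -1.    ] q [ 0.0125  0.4089  1.713   0.0009  1.0243 -1.5375]
shift tool [-0.0024  0.0023 -0.0018] rv [-0.0015  0.0006 -0.0047] shift world [-0.0023 -0.0018  0.0024]
shift in goal axes [-0.0024  0.0023 -0.0018]
```

View pics/w6.png

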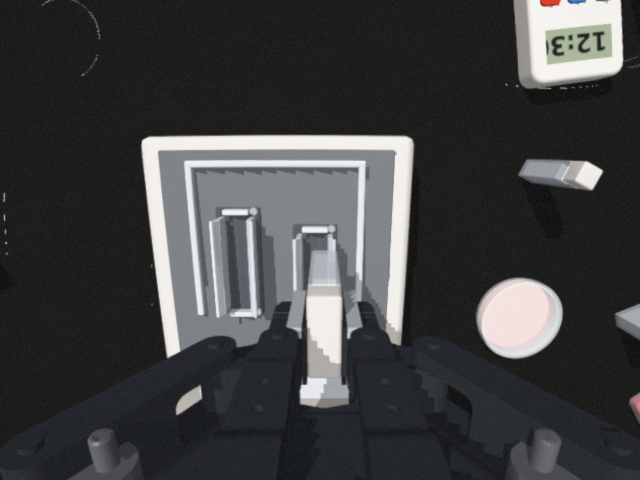

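```bash
python3 - <<'E'
import cv2
s=cv2.imread('pics/w6.png'); cv2.imwrite('pics/w6c.png',cv2.resize(s[140:340,170:390],None,fx=3.5,fy=3,interpolation=cv2.INTER_CUBIC))
E
```

```text
(no output)
```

View pics/w6c.png

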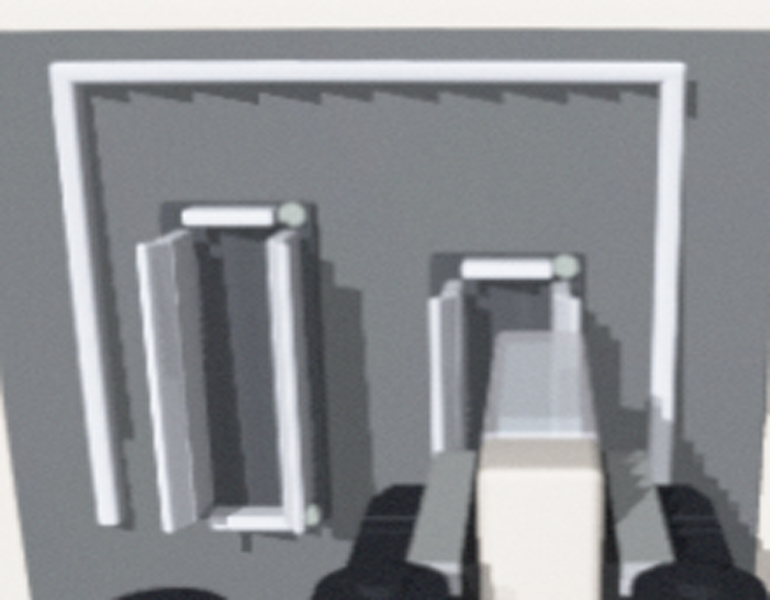

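```bash
python3 - <<'E'
from ph import *
I=imaging.camera_info('wrist'); s,r=state()
cr=[(50,64,-126,-51,45),(685,64,-126,51,45),(97,525,-32,-51,45),(78,83,-122,-47,45),(661,83,-122,47,45),(121,523,-32,-47,45)]
pts=[(a/3.5+170,b/3+140,x,y,z) for a,b,x,y,z in cr]
p=fitph(I,pts); fitph(I,pts,(.617,.022,.03,0.))
c,s_=np.cos(p[2]),np.sin(p[2])
for nm,P in dict(h30f=(-66-23.25,22.5,49),h50f=(-66-33.25,-22.5,49),h50r=(-66+33.25,-22.5,49),h30=(-66,22.5,43),h50=(-66,-22.5,43)).items():
    P=np.array(P)/1000; w=np.array([P[0]*c-P[1]*s_+p[0],P[0]*s_+P[1]*c+p[1],P[2]]); u=proj(I,[w])[0]; print(nm,w,((u-[170,140])*[3.5,3]))
# held cell: bottom front edge corners, assume cell bottom 101.2 below tcp, offset dy in tool y
M=r.as_matrix()
for off in (-.002,0,.002,.004):
    P=s['tcp_pos']+np.array([[.1012+dz,off+dx,0] for dz,dx in((-.012,-.01625),(0,.01625),(-.060,.01625),(-.048,.01625),(-.060,-.01625))])@M.T
    print(off,((proj(I,P)-[170,140])*[3.5,3]).round(0).tolist())
E
```

```text
t 6.92 tcp [0.5527 0.0495 0.1757] w 0.0119 F [-1.1 -0.1 -1.3]
yaw 1.5497 xaxis [-0.0048  0.0008 -1.    ] q [ 0.0128  0.4087  1.7131  0.001   1.0246 -1.5375]
ph [ 0.6139  0.0213 -0.0268] res [[-0.3, -0.8], [0.8, -0.5], [0.2, 0.2], [-0.7, 0.1], [0.3, 0.4], [-0.4, 0.9]]
ph [ 0.6141  0.0211 -0.0268 -0.0011] res [[0.1, -0.6], [0.2, -0.3], [0.5, -0.4], [-0.4, 0.3], [-0.3, 0.6], [-0.1, 0.4]]
h30f [0.5253 0.0462 0.049 ] [507.5704 260.7453]
h50f [0.5141 0.0015 0.049 ] [227.8985 207.2944]
h50r [ 0.5806 -0.0003  0.049 ] [250.4767 532.3184]
h30 [0.5486 0.0456 0.043 ] [508.4608 369.109 ]
h50 [0.5474 0.0006 0.043 ] [247.2756 367.7414]
-0.002 [[531.0, 570.0], [531.0, 363.0], [528.0, 515.0], [529.0, 474.0], [528.0, 755.0]]
0 [[531.0, 560.0], [531.0, 351.0], [528.0, 499.0], [528.0, 459.0], [528.0, 741.0]]
0.002 [[531.0, 549.0], [531.0, 340.0], [527.0, 482.0], [528.0, 444.0], [528.0, 727.0]]
0.004 [[531.0, 538.0], [531.0, 328.0], [527.0, 466.0], [528.0, 429.0], [528.0, 714.0]]
```

jog_arm --pt "0 0 0.001 -0.006 0.003 0 -0.005" --pt "0 0 0 0 0 0 0" --pt "0 0 0 0 0 0 0"

```text
time: 7.17
tcp_pos: [0.5519, 0.0442, 0.1772]
tcp_rot: [-0.495, 0.505, 0.494, 0.507]
contact_force: [0.5, -0.0, -0.5]
width: 0.012
```

```bash
python3 - <<'E'
from h import *
s,r=state(); togo(np.array([.5518,.0442,.144]),yawrot(1.546),s,r)
E
```

```text
t 7.17 tcp [0.5519 0.0442 0.1772] w 0.0120 F [ 0.5 -0.  -0.5]
yaw 1.5482 xaxis [ 0.0028  0.0008 -1.    ] q [ 0.0032  0.4028  1.719   0.0009  1.017  -1.5455]
shift tool [ 0.0332  0.0002 -0.0001] rv [0.0022 0.0008 0.0028] shift world [-0.0001 -0.     -0.0332]
shift in goal axes [ 0.0332  0.0001 -0.    ]
```

Now lower it partway, to just inside the lips, and check.

jog_arm --pt "0 0.008 0 0 0.002 0 0.003" --pt "0 0.008 0 0 0 0 0" --pt "0 0.004 0 0 0 0 0" --pt "0 0 0 0 0 0 0"

```text
time: 7.5
tcp_pos: [0.5526, 0.0446, 0.1575]
tcp_rot: [-0.495, 0.505, 0.493, 0.507]
contact_force: [-0.1, -0.5, -1.5]
width: 0.012
```

```bash
python3 - <<'E'
from h import *
s,r=state(); togo(np.array([.5518,.0442,.144]),yawrot(1.546),s,r);im=snap('wrist','w7.png'); cv2.imwrite('pics/w7c.png',cv2.resize(im[140:340,220:420],None,fx=3.9,fy=3,interpolation=cv2.INTER_CUBIC))
E
```

```text
t 7.50 tcp [0.5526 0.0446 0.1575] w 0.0120 F [-0.1 -0.5 -1.5]
yaw 1.5464 xaxis [ 0.0041  0.0011 -1.    ] q [ 0.0038  0.4278  1.7394  0.0013  0.9703 -1.5432]
shift tool [ 0.0135  0.0009 -0.0005] rv [0.0003 0.0012 0.0041] shift world [-0.0008 -0.0004 -0.0135]
shift in goal axes [ 0.0135  0.0008 -0.0005]
```

View pics/w7c.png

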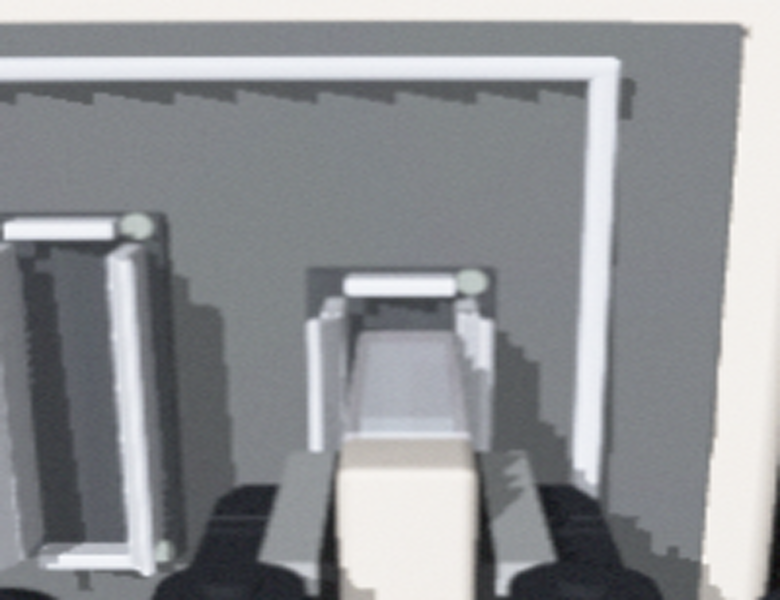

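jog_arm --pt "0 0.002 0.001 -0.0016 0 0 0.004" --pt "0 0 0 0 0 0 0" --pt "0 0.006 0 0 0 0 0" --pt "0 0.004 0 0 0 0 0" --pt "0 0 0 0 0 0 0"

```text
time: 7.97
tcp_pos: [0.5518, 0.0429, 0.1445]
tcp_rot: [-0.494, 0.506, 0.494, 0.506]
contact_force: [0.4, -1.2, -0.3]
width: 0.012
```

```bash
python3 - <<'E'
from h import *
s,r=state(); togo(np.array([.5518,.0436,.144]),yawrot(1.546),s,r);im=snap('wrist','w8.png'); cv2.imwrite('pics/w8c.png',cv2.resize(im[140:340,220:420],None,fx=3.9,fy=3,interpolation=cv2.INTER_CUBIC))
E
```

```text
t 7.97 tcp [0.5518 0.0429 0.1445] w 0.0120 F [ 0.4 -1.2 -0.3]
yaw 1.5465 xaxis [-0.0001  0.0012 -1.    ] q [ 0.0007  0.445   1.752   0.0014  0.9447 -1.5466]
shift tool [ 0.0005 -0.      0.0007] rv [ 0.0005  0.0012 -0.0001] shift world [ 0.      0.0007 -0.0005]
shift in goal axes [ 0.0005 -0.      0.0007]
```

View pics/w8c.png

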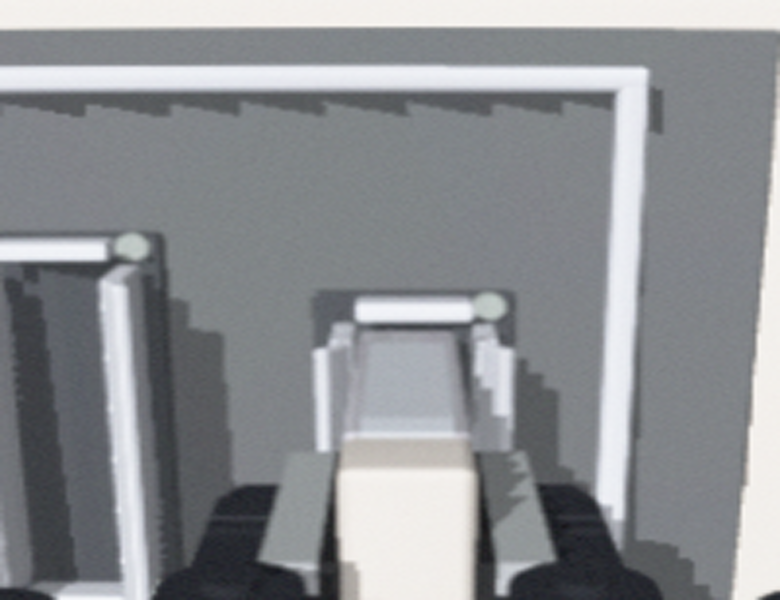

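jog_arm --pt "0 0.003 0 0.0007 0 0 0" --pt "0 0.002 0 0 0 0 0" --pt "0 0 0 0 0 0 0"

```text
time: 8.27
tcp_pos: [0.5525, 0.0435, 0.144]
tcp_rot: [-0.495, 0.505, 0.493, 0.507]
contact_force: [0.1, -0.0, -0.2]
width: 0.0121
```

```bash
python3 - <<'E'
from h import *
s,r=state()
E
```

```text
t 8.27 tcp [0.5525 0.0435 0.144 ] w 0.0121 F [ 0.1 -0.  -0.2]
yaw 1.5468 xaxis [ 0.0028  0.0005 -1.    ] q [ 0.002   0.4456  1.7528  0.0007  0.9404 -1.5451]
```

jog_arm --pt "0 0.005 0 0 0 0 0" --pt "0 0.003 0 0 0 0 0"

```text
time: 8.43
tcp_pos: [0.5539, 0.0435, 0.1419]
tcp_rot: [-0.496, 0.504, 0.492, 0.508]
contact_force: [-8.9, -0.9, 27.8]
width: 0.0121
```

jog_arm --pt "0 -0.001 0 0 0 0 0" --pt "0.35 0 0 0 0 0 0" --pt "0.35 0 0 0 0 0 0" --pt "0.35 0 0 0 0 0 0" --pt "0.35 0 0 0 0 0 0" --pt "0.35 -0.015 0 0 0 0 0" --pt "0.35 -0.025 0 0 0 0 0" --pt "0.35 -0.025 0 0 0 0 0" --pt "0.35 -0.015 0 0 0 0 0" --pt "0.35 0 0 0 0 0 0"

```text
time: 9.27
tcp_pos: [0.5519, 0.0436, 0.2216]
tcp_rot: [-0.494, 0.506, 0.494, 0.506]
contact_force: [1.3, -0.6, 0.4]
width: 0.0295
```

```bash
python3 - <<'E'
from h import *
s,r=state(); snap('wrist','w9.png'); togo(np.array([.54,.27,.24]),yawrot(.358),s,r)
E
```

```text
t 9.27 tcp [0.5519 0.0436 0.2216] w 0.0295 F [ 1.3 -0.6  0.4]
yaw 1.5471 xaxis [ 0.0007  0.0003 -1.    ] q [ 0.0024  0.3529  1.6654  0.0004  1.1226 -1.5449]
shift tool [-0.0184  0.0172  0.226 ] rv [1.1891 0.0007 0.0004] shift world [-0.0119  0.2264  0.0184]
shift in goal axes [-0.0184  0.2162  0.0682]
```

View pics/w9.png

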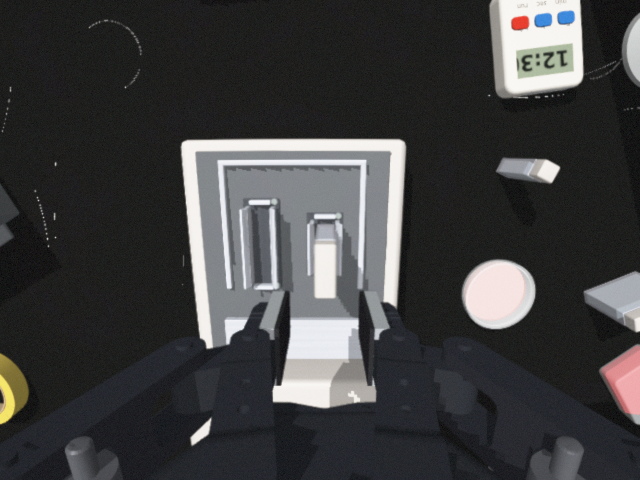

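```bash
python3 - <<'E'
from h import *
IT=imaging.camera_info('top')
for p in [(250,157),(130,168),(300,155),(180,163)]: print(p,onz(IT,*p,0)[:2])
IW=np.load('w1.npy',allow_pickle=True).item()
for c in [(357,378),(393,356),(428,402)]: print(c,onz(IW,c[1],c[0],.03)[:2],onz(IW,c[1],c[0],.0)[:2])
E
```

```text
(250, 157) [0.5083 0.4794]
(130, 168) [0.8695 0.4803]
(300, 155) [0.3681 0.4738]
(180, 163) [0.7139 0.4803]
(357, 378) [0.6753 0.3116] [0.6967 0.3153]
(393, 356) [0.6516 0.3438] [0.6705 0.351 ]
(428, 402) [0.7029 0.3818] [0.7272 0.3929]
```

jog_arm --pt "0.35 0 -0.005 0.025 0 0 0" --pt "0.35 0 -0.007 0.033 0 0 0" --pt "0.35 0 -0.007 0.033 0 0 0" --pt "0.35 0 -0.007 0.033 0 0 0" --pt "0.35 0 -0.007 0.033 0 0 0" --pt "0.35 0 -0.007 0.033 0 0 0" --pt "0.35 0 -0.007 0.033 0 0 0" --pt "0.35 0 -0.005 0.025 0 0 0" --pt "0.35 0 0 0 0.118 0 0" --pt "0.35 0 0 0 0.118 0 0" --pt "0.35 0 0 0 0.118 0 0" --pt "0.35 0 0 0 0.118 0 0" --pt "0.35 0 0 0 0.118 0 0" --pt "0.35 0 0 0 0.118 0 0" --pt "0.35 0 0 0 0.118 0 0" --pt "0.35 0 0 0 0.118 0 0" --pt "0.35 0 0 0 0.118 0 0" --pt "0.35 0 0 0 0.118 0 0" --pt "0.35 0 0 0 0 0 0" --pt "0.35 0 0 0 0 0 0"

```text
time: 10.98
tcp_pos: [0.5981, 0.2991, 0.1721]
tcp_rot: [-0.113, 0.719, 0.105, 0.678]
contact_force: [-0.4, 0.1, -0.2]
width: 0.0299
```

```bash
python3 m2.py c50 w10.png; python3 - <<'E'
from h import *
s,r=state()
E
```

```text
t 10.98 tcp [0.5981 0.2991 0.1721] w 0.0299 F [-0.4  0.1 -0.2]
yaw 0.3108 xaxis [-0.0553 -0.02   -0.9983] q [0.3992 0.567  1.4173 0.0033 1.2161 0.0871]
expect [353.5139 256.1594]
[281.1, 84.6, 57.9, 83.4] 0.95
[165.2, 342.4, 41.3, 34.1] 0.84
[154.7, 37.5, 85.6, 70.1] 0.79
[353.3, 261.9, 30.0, 109.8] 0.65
c50 [0.6051 0.3076 1.9218] 0.14529482680508954 z [ 0.6058  0.3059  1.9203 -0.0066] 0.11382522601756406
t 11.08 tcp [0.5981 0.2991 0.1725] w 0.0298 F [-0.7  0.3  0.3]
yaw 0.3105 xaxis [-0.0552 -0.0199 -0.9983] q [0.3992 0.5665 1.417  0.0033 1.2167 0.0873]
```

View pics/w10.png

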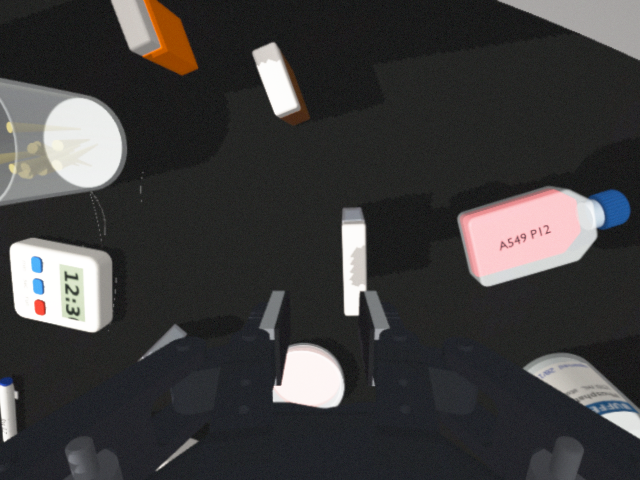

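```bash
python3 - <<'E'
from h import *
s,r=state(); togo(np.array([.6042,.3067,.16]),yawrot(.351),s,r)
E
```

```text
t 11.08 tcp [0.5981 0.2991 0.1725] w 0.0298 F [-0.7  0.3  0.3]
yaw 0.3105 xaxis [-0.0552 -0.0199 -0.9983] q [0.3992 0.5665 1.417  0.0033 1.2167 0.0873]
shift tool [0.0119 0.0054 0.0089] rv [-0.0404 -0.0587  0.0009] shift world [ 0.0061  0.0076 -0.0125]
shift in goal axes [0.0125 0.005  0.0084]
```

jog_arm --pt "0.35 0 0 0 -0.04 -0.059 0" --pt "0.35 0 0 0 0 0 0" --pt "0.35 0 0.005 0.008 0 0 0" --pt "0.35 0 0 0 0 0 0" --pt "0.35 0 0 0 0 0 0"

```text
time: 11.5
tcp_pos: [0.6047, 0.3073, 0.1712]
tcp_rot: [-0.126, 0.696, 0.125, 0.696]
contact_force: [0.7, -0.4, -0.5]
width: 0.0302
```

```bash
python3 m2.py c50 w11.png;python3 - <<'E'
from h import *
s,r=state(); togo(np.array([.6042,.3067,.1]),yawrot(.351),s,r)
E
```

```text
t 11.50 tcp [0.6047 0.3073 0.1712] w 0.0302 F [ 0.7 -0.4 -0.5]
yaw 0.3567 xaxis [-0.0009 -0.0012 -1.    ] q [ 0.4082  0.5582  1.4361 -0.0008  1.1486  0.0519]
expect [324.6863 265.4144]
[129.5, 38.4, 82.4, 74.6] 0.95
[123.0, 358.1, 67.9, 61.8] 0.83
[260.4, 92.7, 59.3, 79.0] 0.76
[327.6, 270.8, 27.9, 110.5] 0.61
c50 [0.606  0.308  1.9236] 0.04246791627869306 z [ 0.6063  0.3069  1.9206 -0.0031] 0.02704641424196852
t 11.60 tcp [0.6049 0.3073 0.1713] w 0.0298 F [ 0.4 -0.   0.2]
yaw 0.3566 xaxis [-0.     -0.0008 -1.    ] q [ 0.4081  0.5581  1.4361 -0.0008  1.1478  0.0518]
shift tool [ 0.0713 -0.0003 -0.0009] rv [ 0.0056 -0.0003  0.0007] shift world [-0.0007 -0.0006 -0.0713]
shift in goal axes [ 0.0713 -0.0003 -0.0009]
```

View pics/w11.png

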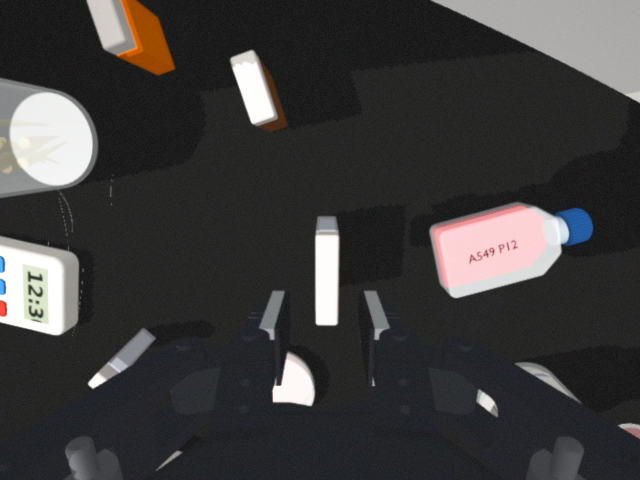

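jog_arm --pt "0.35 0.02 0 0 -0.005 0 0" --pt "0.35 0.02 0 0 0 0 0" --pt "0.35 0.016 0 0 0 0 0" --pt "0.35 0.008 0 0 0 0 0" --pt "0.35 0 0 0 0 0 0"

```text
time: 12.02
tcp_pos: [0.6079, 0.3085, 0.1077]
tcp_rot: [-0.127, 0.694, 0.127, 0.697]
contact_force: [-0.6, -0.3, -0.1]
width: 0.0299
```

```bash
python3 - <<'E'
from h import *
s,r=state(); togo(np.array([.6044,.3067,.1]),yawrot(.351),s,r); snap('wrist','w12.png')
E
```

```text
t 12.02 tcp [0.6079 0.3085 0.1077] w 0.0299 F [-0.6 -0.3 -0.1]
yaw 0.3618 xaxis [ 0.0051  0.0013 -1.    ] q [ 0.408   0.627   1.489  -0.0009  1.0204  0.0467]
shift tool [ 0.0077 -0.0004 -0.004 ] rv [0.0108 0.0052 0.0005] shift world [-0.0035 -0.0018 -0.0077]
shift in goal axes [ 0.0077 -0.0005 -0.0039]
```

View pics/w12.png

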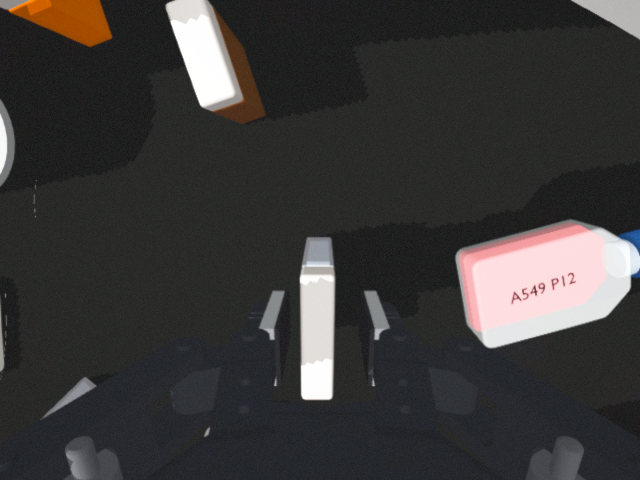

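jog_arm --pt "0.35 0.006 0 -0.004 0.01 0.005 0" --pt "0.35 0.005 0 0 0 0 0" --pt "0.35 0 0 0 0 0 0" --pt "0.2 0 0 0 0 0 0" --pt "0.1 0 0 0 0 0 0" --pt "0.0 0 0 0 0 0 0" --pt "0.0 0 0 0 0 0 0" --pt "0.0 0 0 0 0 0 0"

```text
time: 12.73
tcp_pos: [0.6065, 0.3081, 0.1009]
tcp_rot: [-0.123, 0.694, 0.124, 0.699]
contact_force: [0.1, 0.7, -0.3]
width: 0.0118
```

```bash
python3 - <<'E'
from h import *
s,r=state(); snap('wrist','w13.png')
E
```

```text
t 12.73 tcp [0.6065 0.3081 0.1009] w 0.0118 F [ 0.1  0.7 -0.3]
yaw 0.3506 xaxis [ 0.0069  0.0024 -1.    ] q [ 0.4081  0.6324  1.4995 -0.0006  1.0023  0.0579]
```

View pics/w13.png

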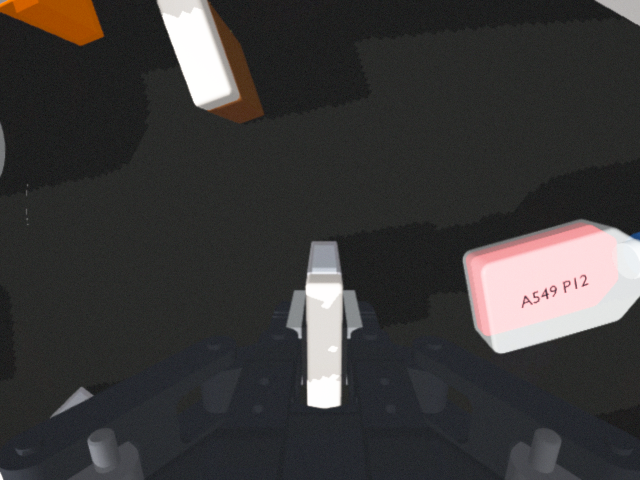

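jog_arm --pt "0 -0.015 0 0 0 0 0" --pt "0 -0.025 0 0 0 0 0" --pt "0 -0.03 0 0 0 0 0" --pt "0 -0.03 0 0 0 0 0" --pt "0 -0.015 0 0 0 0 0" --pt "0 0 0 0 0 0 0" --pt "0 0 0 0 -0.1 0 0" --pt "0 0 0 0 -0.12 0 0" --pt "0 0 0 0 -0.12 0 0" --pt "0 0 0 0 -0.12 0 0" --pt "0 0 0 0 -0.12 0 0" --pt "0 0 0 0 -0.12 0 0" --pt "0 0 0 0 -0.12 0 0" --pt "0 0 0 0 -0.12 0 0" --pt "0 0 0 0 -0.12 0 0" --pt "0 0 0 0 -0.1 0 0" --pt "0 0 0 0 0 0 0"

```text
time: 14.2
tcp_pos: [0.6002, 0.3053, 0.2073]
tcp_rot: [-0.496, 0.506, 0.499, 0.499]
contact_force: [-0.0, -0.1, 0.1]
width: 0.0123
```

```bash
python3 - <<'E'
from h import *
s,r=state(); togo(np.array([.5494,-.0008,.21]),yawrot(1.546),s,r)
E
```

```text
t 14.20 tcp [0.6002 0.3053 0.2073] w 0.0123 F [-0.  -0.1  0.1]
yaw 1.5611 xaxis [-0.0095 -0.0047 -0.9999] q [ 0.4081  0.5219  1.4028 -0.0005  1.2275 -1.1527]
shift tool [-0.0008  0.0478 -0.3066] rv [ 0.015  -0.0048 -0.0094] shift world [-0.0508 -0.3061  0.0027]
shift in goal axes [-0.0027  0.0432 -0.3073]
```

jog_arm --pt "0 -0.02 0 -0.01 0.015 -0.005 -0.009" --pt "0 -0.015 0.004 -0.03 0 0 0" --pt "0 -0.005 0.005 -0.036 0 0 0" --pt "0 -0.005 0.005 -0.036 0 0 0" --pt "0 -0.003 0.005 -0.036 0 0 0" --pt "0 -0.003 0.005 -0.036 0 0 0" --pt "0 0 0.005 -0.03 0 0 0" --pt "0 0 0.004 -0.02 0 0 0" --pt "0 0 0 0 0 0 0" --pt "0 0 0 0 0 0 0"

```text
time: 15.03
tcp_pos: [0.5545, 0.0647, 0.2501]
tcp_rot: [-0.485, 0.516, 0.489, 0.51]
contact_force: [0.7, 0.8, -0.4]
width: 0.012
```

```bash
python3 - <<'E'
from h import *
s,r=state(); togo(np.array([.5494,-.0008,.24]),yawrot(1.546),s,r)
E
```

```text
t 15.03 tcp [0.5545 0.0647 0.2501] w 0.0120 F [ 0.7  0.8 -0.4]
yaw 1.5186 xaxis [-0.0105 -0.0024 -0.9999] q [ 0.0416  0.3344  1.6114 -0.0021  1.2063 -1.4762]
shift tool [ 0.0103  0.0015 -0.0657] rv [-0.0274 -0.0028 -0.0104] shift world [-0.0051 -0.0655 -0.0101]
shift in goal axes [ 0.0101  0.0034 -0.0656]
```

jog_arm --pt "0 0 0.001 -0.02 -0.014 -0.003 -0.01" --pt "0 0 0.001 -0.025 -0.014 0 0" --pt "0 0 0.001 -0.02 0 0 0" --pt "0 0 0 0 0 0 0" --pt "0 0 0 0 0 0 0"

```text
time: 15.45
tcp_pos: [0.5497, 0.0023, 0.2477]
tcp_rot: [-0.492, 0.506, 0.494, 0.508]
contact_force: [-0.0, 0.4, -0.2]
width: 0.0118
```

```bash
cat > insp.py <<'E'
from ph import *
import sys
s,r=state(); togo(np.array([.5494,-.0008,.18]),yawrot(1.546),s,r)
I=imaging.camera_info('wrist'); im=snap('wrist',sys.argv[1]); np.save('I.npy',I)
c0,r0,w,h=map(int,sys.argv[3:7])
cv2.imwrite('pics/'+sys.argv[2],cv2.resize(im[r0:r0+h,c0:c0+w],(770,600),interpolation=cv2.INTER_CUBIC))
E
python3 insp.py w14.png w14c.png 170 140 220 200
```

```text
t 15.45 tcp [0.5497 0.0023 0.2477] w 0.0118 F [-0.   0.4 -0.2]
yaw 1.5428 xaxis [-0.001   0.0035 -1.    ] q [-0.0744  0.3218  1.6384  0.0037  1.1827 -1.6186]
shift tool [ 0.0677  0.0002 -0.0034] rv [-0.0032  0.0035 -0.0011] shift world [-0.0003 -0.0031 -0.0677]
shift in goal axes [ 0.0677  0.0003 -0.0031]
```

View pics/w14c.png

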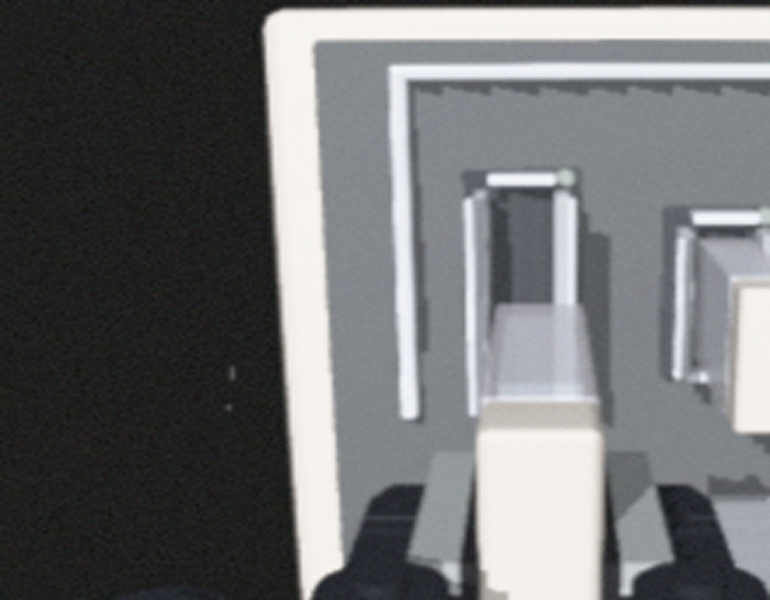

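```bash
cat > off.py <<'E'
from ph import *
import sys
s,r=state(); I=np.load('I.npy',allow_pickle=True).item(); M=r.as_matrix(); L=float(sys.argv[1])
for off in (-.004,-.002,0,.002,.004):
    P=s['tcp_pos']+np.array([[.1009+dz,off+dx,0] for dz,dx in((0,L/2),(-.048,L/2),(-.060,L/2))])@M.T
    print(off,((proj(I,P)-[170,140])*[3.5,3]).round(0).tolist())
E
python3 off.py .0525
python3 - <<'E'
from ph import *
I=np.load('I.npy',allow_pickle=True).item()
cr=[(388,67,-126,-51,45),(401,418,-32,-51,45),(410,84,-122,-47,45),(420,418,-32,-47,45),(524,175,-66-33.25,-22.5,49)]
pts=[(a/3.5+170,b/3+140,x,y,z) for a,b,x,y,z in cr]
p=fitph(I,pts); fitph(I,pts,(.617,.022,.03,0.))
c,s=np.cos(p[2]),np.sin(p[2])
P=np.array([-66,-22.5])/1000; print([P[0]*c-P[1]*s+p[0],P[0]*s+P[1]*c+p[1]])
E
```

```text
t 15.50 tcp [0.5498 0.0025 0.2477] w 0.0118 F [-0.5  0.4 -1.2]
yaw 1.5436 xaxis [-0.0011  0.0031 -1.    ] q [-0.074   0.3219  1.6383  0.0033  1.1827 -1.6188]
-0.004 [[532.0, 317.0], [529.0, 414.0], [528.0, 450.0]]
-0.002 [[532.0, 306.0], [529.0, 399.0], [528.0, 434.0]]
0 [[532.0, 294.0], [529.0, 383.0], [528.0, 417.0]]
0.002 [[532.0, 282.0], [529.0, 368.0], [528.0, 400.0]]
0.004 [[532.0, 270.0], [529.0, 352.0], [528.0, 382.0]]
ph [ 0.6149  0.0213 -0.0279] res [[0.6, -0.3], [0.3, 0.6], [-0.3, -0.6], [-0.2, 0.6], [-0.4, -0.2]]
ph [ 0.6152  0.0212 -0.0277 -0.0021] res [[0.7, 0.1], [0.4, 0.1], [-0.2, -0.2], [-0.2, 0.1], [-0.6, -0.1]]
[np.float64(0.5482712523205995), np.float64(0.0006804772572247819)]
```

jog_arm --pt "0 0.015 0.004 -0.004 0 0.003 0" --pt "0 0.025 0 0 0 0 0" --pt "0 0.022 0 0 0 0 0" --pt "0 0.008 0 0 0 0 0" --pt "0 0 0 0 0 0 0" --pt "0 0 0 0 0 0 0"

```text
time: 16.0
tcp_pos: [0.5491, 0.0066, 0.1764]
tcp_rot: [-0.494, 0.504, 0.494, 0.508]
contact_force: [-0.4, -0.7, -0.3]
width: 0.0119
```

```bash
sed -i 's/.5494,-.0008,.18/.546,-.0012,.144/;s/1.546/1.544/' insp.py; python3 insp.py w15.png w15c.png 220 140 200 200
```

```text
t 16.00 tcp [0.5491 0.0066 0.1764] w 0.0119 F [-0.4 -0.7 -0.3]
yaw 1.5470 xaxis [ 0.0041  0.0031 -1.    ] q [-0.0666  0.398   1.7305  0.0039  1.0093 -1.6157]
shift tool [ 0.0324  0.003  -0.008 ] rv [0.003  0.0032 0.004 ] shift world [-0.0031 -0.0078 -0.0324]
shift in goal axes [ 0.0324  0.0029 -0.0079]
```

View pics/w15c.png

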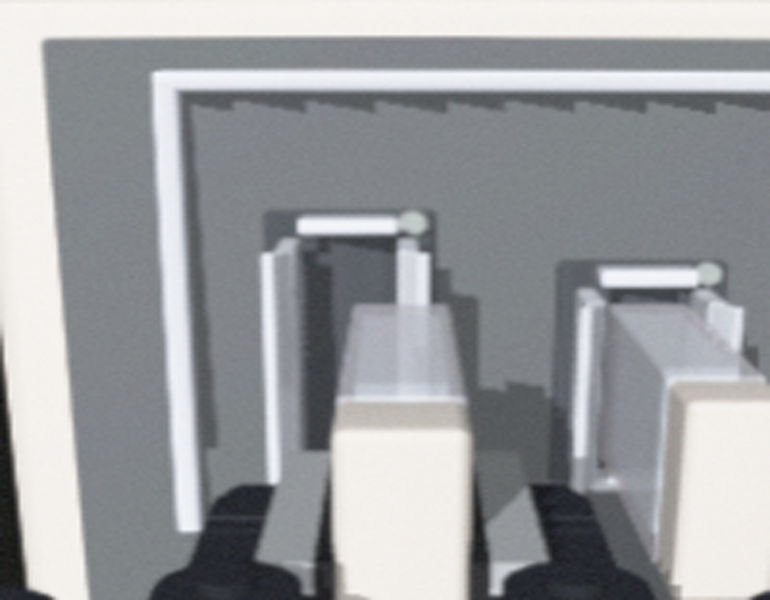

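Consistent: 8 mm too far in +y. I'll correct it, then lower into the lips.

jog_arm --pt "0 0 0.003 -0.008 0.003 0.003 0.004" --pt "0 0 0 0 0 0 0" --pt "0 0 0 0 0 0 0"

```text
time: 16.3
tcp_pos: [0.5476, -0.0012, 0.1793]
tcp_rot: [-0.495, 0.505, 0.492, 0.508]
contact_force: [-0.2, 0.8, -0.0]
width: 0.0121
```

```bash
python3 insp.py w16.png w16c.png 220 140 200 200
```

```text
t 16.30 tcp [ 0.5476 -0.0012  0.1793] w 0.0121 F [-0.2  0.8 -0. ]
yaw 1.5450 xaxis [ 0.0049 -0.0005 -1.    ] q [-0.0793  0.3925  1.7309 -0.0001  1.0133 -1.6243]
shift tool [ 0.0353  0.0018 -0.    ] rv [ 0.001  -0.0003  0.0049] shift world [-0.0016  0.     -0.0353]
shift in goal axes [ 0.0353  0.0016 -0.    ]
```

View pics/w16c.png

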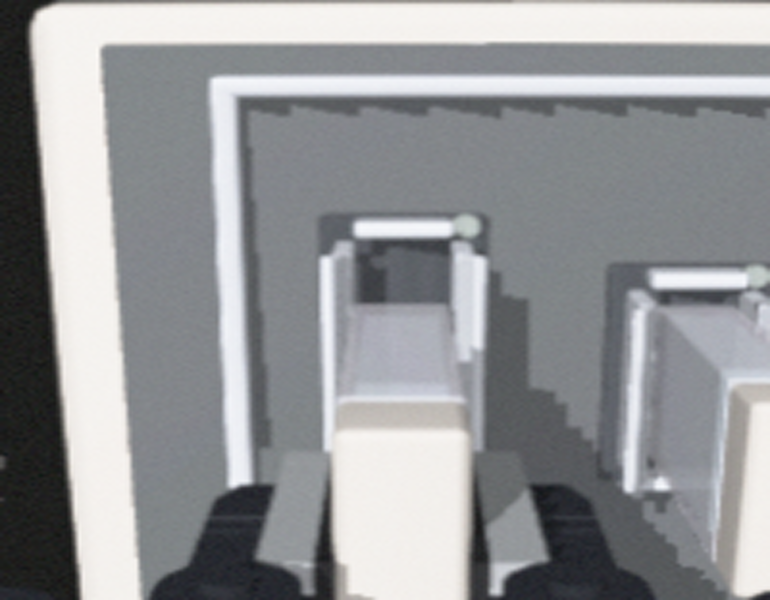

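jog_arm --pt "0 0.008 0.002 0.0005 0 0 0.005" --pt "0 0.008 0 0 0 0 0" --pt "0 0.005 0 0 0 0 0" --pt "0 0 0 0 0 0 0"

```text
time: 16.68
tcp_pos: [0.5464, -0.0014, 0.1583]
tcp_rot: [-0.494, 0.506, 0.492, 0.508]
contact_force: [-0.3, 0.7, -0.0]
width: 0.0119
```

```bash
python3 insp.py w17.png w17c.png 220 140 200 200
```

```text
t 16.68 tcp [ 0.5464 -0.0014  0.1583] w 0.0119 F [-0.3  0.7 -0. ]
yaw 1.5437 xaxis [ 0.0038 -0.0008 -1.    ] q [-0.0795  0.4179  1.7557 -0.0005  0.9642 -1.6229]
shift tool [0.0143 0.0005 0.0002] rv [-0.0003 -0.0006  0.0038] shift world [-0.0004  0.0002 -0.0143]
shift in goal axes [0.0143 0.0004 0.0001]
```

View pics/w17c.png

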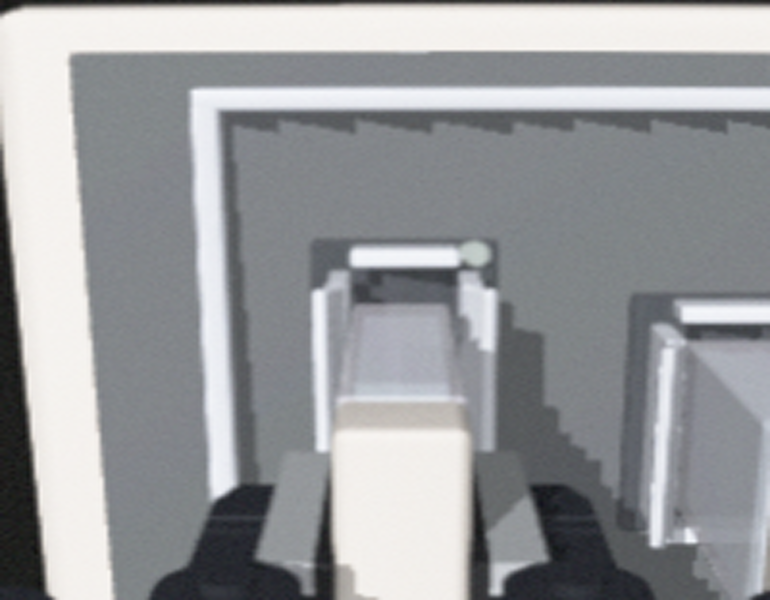

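Well centred (slot mid about 404, cell mid about 402). Next I'll lower it to the floor.

jog_arm --pt "0 0.008 0 0.0005 0 0 0.003" --pt "0 0.008 0 0 0 0 0" --pt "0 0.004 0 0 0 0 0" --pt "0 0.002 0 0 0 0 0"

```text
time: 17.07
tcp_pos: [0.5481, -0.001, 0.1407]
tcp_rot: [-0.495, 0.506, 0.492, 0.508]
contact_force: [-7.1, 0.9, 21.3]
width: 0.0122
```

```bash
python3 insp.py w18.png w18c.png 220 140 200 200
```

```text
t 17.07 tcp [ 0.5481 -0.001   0.1407] w 0.0122 F [-7.1  0.9 21.3]
yaw 1.5439 xaxis [ 0.0054 -0.0014 -1.    ] q [-0.0784  0.4425  1.771  -0.0012  0.9226 -1.6215]
shift tool [-0.0033  0.0021 -0.0003] rv [-0.0001 -0.0012  0.0055] shift world [-0.0021 -0.0002  0.0033]
shift in goal axes [-0.0033  0.0021 -0.0003]
```

View pics/w18c.png

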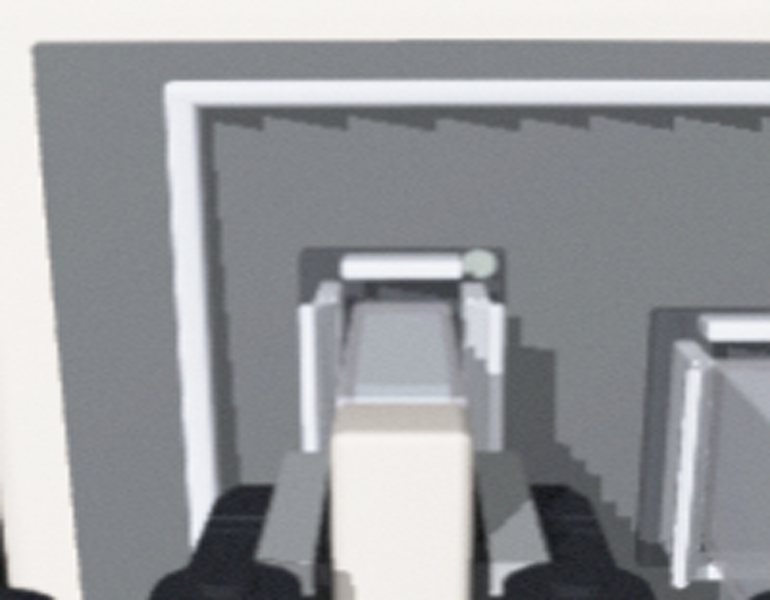

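jog_arm --pt "0 -0.001 0 0 0 0 0" --pt "0.3 0 0 0 0 0 0" --pt "0.3 0 0 0 0 0 0" --pt "0.3 0 0 0 0 0 0" --pt "0.3 0 0 0 0 0 0" --pt "0.3 -0.015 0 0 0 0 0" --pt "0.3 -0.025 0 0 0 0 0" --pt "0.3 -0.03 0 0 0 0 0" --pt "0.3 -0.03 0 0 0 0 0" --pt "0.3 -0.015 0 0 0 0 0" --pt "0.3 0 0 0 0 0 0"

```text
time: 18.03
tcp_pos: [0.5456, -0.0006, 0.2543]
tcp_rot: [-0.492, 0.509, 0.495, 0.505]
contact_force: [0.7, -0.7, -0.0]
width: 0.0254
```

```bash
python3 insp.py w19.png w19c.png 180 130 240 200; python3 - <<'E'
from h import *
snap('top','top2.png'); snap('scene','scene2.png')
s=cv2.imread('pics/scene2.png'); cv2.imwrite('pics/scene2c.png',cv2.resize(s[170:290,230:490],None,fx=3,fy=3,interpolation=cv2.INTER_CUBIC))
E
```

```text
t 18.03 tcp [ 0.5456 -0.0006  0.2543] w 0.0254 F [ 0.7 -0.7 -0. ]
yaw 1.5440 xaxis [-0.0073 -0.0003 -1.    ] q [-0.078   0.3124  1.6344 -0.001   1.202  -1.6217]
shift tool [ 0.1103 -0.0012 -0.0006] rv [ 0.     -0.0005 -0.0072] shift world [ 0.0004 -0.0006 -0.1103]
shift in goal axes [ 0.1103 -0.0004 -0.0006]
```

View pics/w19.png

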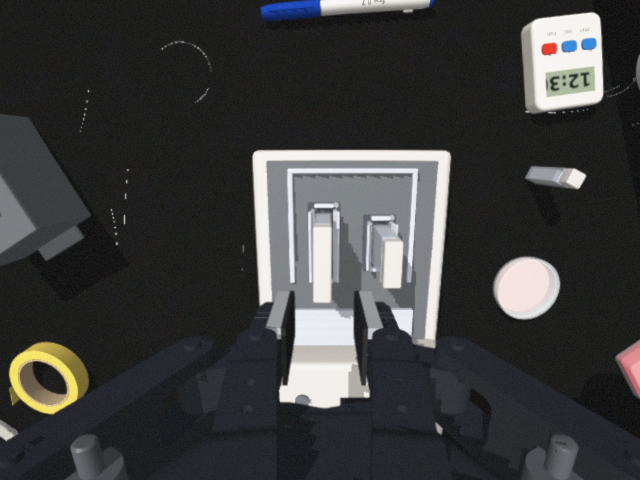

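View pics/scene2c.png

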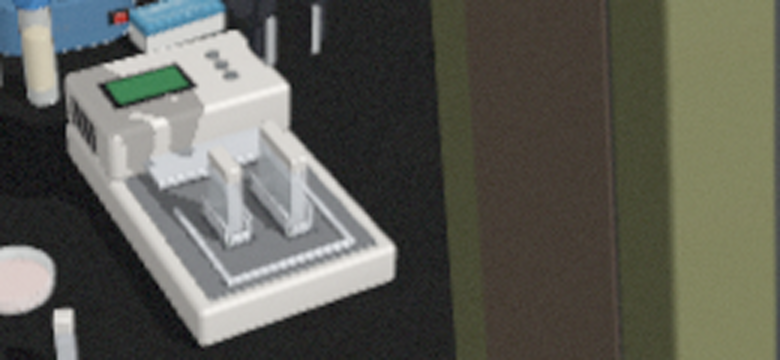

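Both cells stand upright in their slots: cell_50 at (322,255) and cell_30 at (388,255). Next I'll go and look at the hood.

jog_arm --pt "0.6 -0.005 0.005 -0.025 0 0 0" --pt "0.6 -0.003 0.007 -0.036 0 0 0" --pt "0.6 -0.003 0.007 -0.036 0 0 0" --pt "0.6 -0.003 0.007 -0.036 0 0 0" --pt "0.6 -0.003 0.007 -0.036 0 0 0" --pt "0.6 -0.003 0.007 -0.036 0 0 0" --pt "0.6 -0.003 0.004 -0.03 0 0 0" --pt "0.6 0 0 -0.015 0 0 0" --pt "0.6 0 0 0 0 0 0" --pt "0.6 0 0 0 0.12 0 0" --pt "0.6 0 0 0 0.12 0 0" --pt "0.6 0 0 0 0.12 0 0" --pt "0.6 0 0 0 0.12 0 0" --pt "0.6 0 0 0 0.12 0 0" --pt "0.6 0 0 0 0.12 0 0" --pt "0.6 0 0 0 0.12 0 0" --pt "0.6 0 0 0 0.12 0 0" --pt "0.6 0 0 0 0 0 0" --pt "0.6 0 0 0 0 0 0"

```text
time: 19.77
tcp_pos: [0.4759, -0.2444, 0.2335]
tcp_rot: [-0.172, 0.702, 0.213, 0.657]
contact_force: [0.0, -0.1, 0.0]
width: 0.0512
```

```bash
python3 - <<'E'
from h import *
s,r=state(); I=imaging.camera_info('wrist'); np.save('I.npy',I); im=snap('wrist','w20.png')
for t,z in (('hood',0),('hood_tongue',.002)):
    for d in imaging.pinpoint(t,'wrist')[:2]: print(t,d['position'],d['conf'],onz(I,*d['position'],z))
for d in imaging.regions_of('hood','wrist')[:2]: print(d['rect'],d['conf']); np.save('hm.npy',d['mask']); break
E
```

```text
t 19.77 tcp [ 0.4759 -0.2444  0.2335] w 0.0512 F [ 0.  -0.1  0. ]
yaw 0.5549 xaxis [-0.0775  0.0381 -0.9963] q [-0.549   0.351   1.6358 -0.0084  1.2409 -1.0992]
[333.6, 319.2, 154.3, 146.0] 0.71
```

View pics/w20.png

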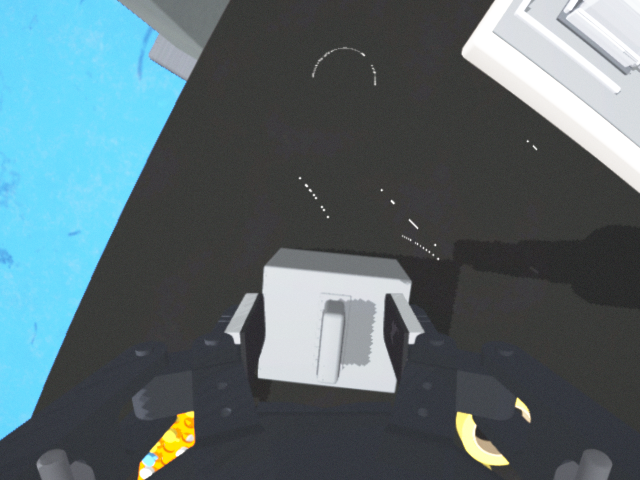

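```bash
python3 - <<'E'
from h import *
s,r=state(); togo(np.array([.475,-.262,.25]),yawrot(.53),s,r)
E
```

```text
t 19.97 tcp [ 0.4764 -0.2453  0.2346] w 0.0507 F [-0.2 -0.9  0.3]
yaw 0.5533 xaxis [-0.0756  0.0366 -0.9965] q [-0.5497  0.3501  1.6341 -0.0087  1.2412 -1.0983]
shift tool [-0.0158 -0.0123 -0.0107] rv [ 0.0217 -0.046  -0.0704] shift world [-0.0014 -0.0167  0.0154]
shift in goal axes [-0.0154 -0.0137 -0.0097]
```

jog_arm --pt "0.6 0 0 0 0.022 -0.046 -0.07" --pt "0.6 0 0 0 0 0 0" --pt "0.6 -0.015 -0.02 -0.01 0 0 0" --pt "0.6 -0.005 0 0 0 0 0" --pt "0.6 0 0 0 0 0 0"

```text
time: 20.38
tcp_pos: [0.4777, -0.2674, 0.2549]
tcp_rot: [-0.186, 0.682, 0.188, 0.681]
contact_force: [-1.6, -0.1, -0.7]
width: 0.0515
```

```bash
python3 - <<'E'
from h import *
s,r=state(); I=imaging.camera_info('wrist'); np.save('I.npy',I); im=snap('wrist','w21.png')
for t,z in (('hood',0),('hood_tongue',.002)):
    for d in imaging.pinpoint(t,'wrist')[:2]: print(t,d['position'],d['conf'],onz(I,*d['position'],z))
cv2.imwrite('pics/w21c.png',cv2.resize(im[200:400,220:440],None,fx=3.5,fy=3,interpolation=cv2.INTER_CUBIC))
E
```

```text
t 20.38 tcp [ 0.4777 -0.2674  0.2549] w 0.0515 F [-1.6 -0.1 -0.7]
yaw 0.5362 xaxis [-0.0025  0.0023 -1.    ] q [-0.5878  0.3127  1.6321  0.0006  1.2001 -1.1242]
hood [252.9, 330.9] 0.66 [ 0.495  -0.2836  0.    ]
```

View pics/w21c.png

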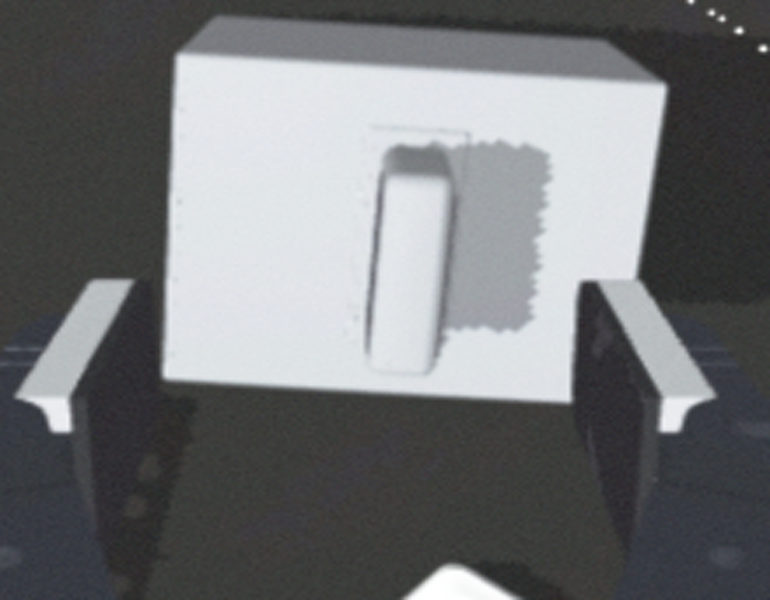

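```bash
cat > hood.py <<'E'
from ph import *
I=np.load('I.npy',allow_pickle=True).item()
cr=[(178,54,-52,44,70),(667,86,52,44,70),(162,379,-52,-44,70),(220,17,-52,44,0),(607,40,52,44,0),(382,174,-7,25,99),(452,178,7,25,99),(367,373,-7,-25,99),(436,376,7,-25,99)]
pts=[(a/3.5+220,b/3+200,x,y,z) for a,b,x,y,z in cr]
p=fitph(I,pts,(.495,-.289,.53)); fitph(I,pts,(.495,-.289,.53,0.))
E
python3 hood.py; python3 - <<'E'
from h import *
s,r=state()
E
```

```text
ph [ 0.498  -0.2837  0.4624] res [[-0.8, -0.6], [0.4, -0.8], [0.0, 0.1], [-1.6, -1.0], [-0.2, -0.3], [0.8, -0.2], [1.7, -0.1], [-0.5, 1.3], [-0.4, 1.7]]
ph [ 0.4986 -0.2845  0.4623 -0.0033] res [[-0.0, 0.0], [-0.6, -0.4], [0.8, -0.6], [-1.1, -0.4], [-0.9, 0.2], [0.8, -0.2], [1.4, -0.0], [-0.4, 0.5], [-0.6, 0.8]]
t 20.53 tcp [ 0.4777 -0.267   0.2539] w 0.0510 F [-0.7 -0.6 -0. ]
yaw 0.5363 xaxis [-0.0027  0.0022 -1.    ] q [-0.5871  0.3135  1.6337  0.0003  1.1979 -1.1236]
```

```bash
python3 - <<'E'
from h import *
s,r=state(); togo(np.array([.4967,-.2846,.19]),yawrot(.462),s,r)
E
```

```text
t 20.53 tcp [ 0.4777 -0.267   0.2539] w 0.0510 F [-0.7 -0.6 -0. ]
yaw 0.5363 xaxis [-0.0027  0.0022 -1.    ] q [-0.5871  0.3135  1.6337  0.0003  1.1979 -1.1236]
shift tool [ 0.0638 -0.025   0.0075] rv [ 0.0743 -0.0013 -0.0032] shift world [ 0.019  -0.0176 -0.0639]
shift in goal axes [ 0.0639 -0.0242  0.0092]
```

jog_arm --pt "0.6 0 0 0 0.074 0 -0.003" --pt "0.6 0 0 0 0 0 0" --pt "0.6 0.02 -0.008 0.003 0 0 0" --pt "0.6 0.024 -0.009 0.003 0 0 0" --pt "0.6 0.015 -0.007 0.003 0 0 0" --pt "0.6 0 0 0 0 0 0" --pt "0.6 0 0 0 0 0 0"

```text
time: 21.12
tcp_pos: [0.4964, -0.2818, 0.1915]
tcp_rot: [-0.164, 0.689, 0.167, 0.686]
contact_force: [-0.7, 0.1, 0.3]
width: 0.0512
```

```bash
python3 - <<'E'
from h import *
s,r=state(); I=imaging.camera_info('wrist'); np.save('I.npy',I); im=snap('wrist','w22.png')
togo(np.array([.4967,-.2846,.146]),yawrot(.462),s,r)
cv2.imwrite('pics/w22c.png',cv2.resize(im[180:400,220:440],None,fx=3.5,fy=2.7,interpolation=cv2.INTER_CUBIC))
E
```

```text
t 21.12 tcp [ 0.4964 -0.2818  0.1915] w 0.0512 F [-0.7  0.1  0.3]
yaw 0.4725 xaxis [-0.005   0.0031 -1.    ] q [-0.5902  0.4095  1.66   -0.0003  1.078  -1.0626]
shift tool [ 0.0455 -0.0028 -0.0009] rv [ 0.0105 -0.0031 -0.005 ] shift world [ 0.0003 -0.0028 -0.0455]
shift in goal axes [ 0.0455 -0.0026 -0.001 ]
```

View pics/w22c.png

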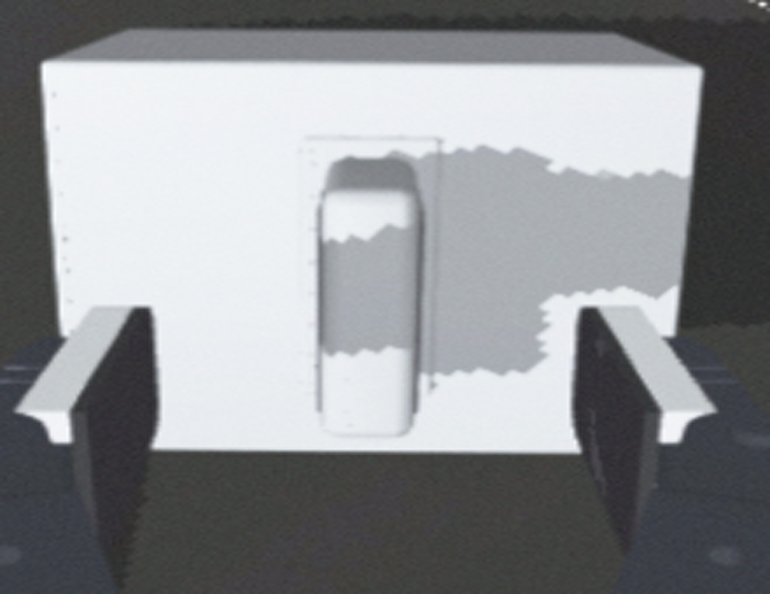

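```bash
python3 - <<'E'
from ph import *
I=np.load('I.npy',allow_pickle=True).item()
cr=[(42,62,-52,44,70),(701,68,52,44,70),(127,29,-52,44,0),(616,33,52,44,0),(322,190,-7,25,99),(416,190,7,25,99),(322,437,-7,-25,99),(412,437,7,-25,99)]
pts=[(a/3.5+220,b/2.7+180,x,y,z) for a,b,x,y,z in cr]
p=fitph(I,pts,(.495,-.289,.46)); fitph(I,pts,(.495,-.289,.46,0.))
E
```

```text
ph [ 0.4976 -0.2831  0.4624] res [[-1.1, -1.0], [1.0, -1.2], [-0.9, -0.6], [0.3, -0.6], [-0.8, -0.3], [1.6, -0.0], [-0.9, 1.8], [0.5, 2.1]]
ph [ 0.498  -0.2838  0.4624 -0.0032] res [[0.5, -0.2], [-0.6, -0.4], [-0.1, 0.2], [-0.5, 0.2], [-0.6, -0.3], [1.3, -0.0], [-0.6, 0.2], [0.3, 0.5]]
```

jog_arm --pt "0.6 0.012 -0.002 -0.001 0.01 -0.003 -0.005" --pt "0.6 0.015 0 0 0 0 0" --pt "0.6 0.012 0 0 0 0 0" --pt "0.6 0.005 0 0 0 0 0" --pt "0.6 0 0 0 0 0 0"

```text
time: 21.58
tcp_pos: [0.4973, -0.2836, 0.1515]
tcp_rot: [-0.165, 0.686, 0.162, 0.69]
contact_force: [0.7, -0.7, -0.4]
width: 0.051
```

```bash
python3 - <<'E'
from h import *
s,r=state()
togo(np.array([.4967,-.2840,.146]),yawrot(.462),s,r)
E
```

```text
t 21.58 tcp [ 0.4973 -0.2836  0.1515] w 0.0510 F [ 0.7 -0.7 -0.4]
yaw 0.4663 xaxis [ 0.0055 -0.0034 -1.    ] q [-0.5921  0.4548  1.7072  0.0002  0.9731 -1.0585]
shift tool [ 0.0055 -0.0001 -0.0008] rv [0.0043 0.0033 0.0055] shift world [-0.0006 -0.0004 -0.0055]
shift in goal axes [ 0.0055 -0.0001 -0.0008]
```

jog_arm --pt "0.6 0.004 0 -0.0008 0.004 0.003 0.005" --pt "0.6 0.002 0 0 0 0 0" --pt "0.6 0 0 0 0 0 0" --pt "0.3 0 0 0 0 0 0" --pt "0.1 0 0 0 0 0 0" --pt "0 0 0 0 0 0 0" --pt "0 0 0 0 0 0 0" --pt "0 0 0 0 0 0 0" --pt "0 0 0 0 0 0 0" --newtons 80

```text
time: 22.33
tcp_pos: [0.498, -0.2846, 0.1496]
tcp_rot: [-0.164, 0.687, 0.161, 0.69]
contact_force: [-0.2, 0.4, -2.6]
width: 0.0126
```

```bash
python3 - <<'E'
from h import *
s,r=state(); I=imaging.camera_info('wrist'); np.save('I.npy',I); im=snap('wrist','w23.png')
cv2.imwrite('pics/w23c.png',cv2.resize(im[180:400,180:480],None,fx=2.6,fy=2.7,interpolation=cv2.INTER_CUBIC))
E
```

```text
t 22.33 tcp [ 0.498  -0.2846  0.1496] w 0.0126 F [-0.2  0.4 -2.6]
yaw 0.4632 xaxis [ 0.0053 -0.0035 -1.    ] q [-0.5929  0.4585  1.7068  0.0001  0.97   -1.0561]
```

View pics/w23c.png

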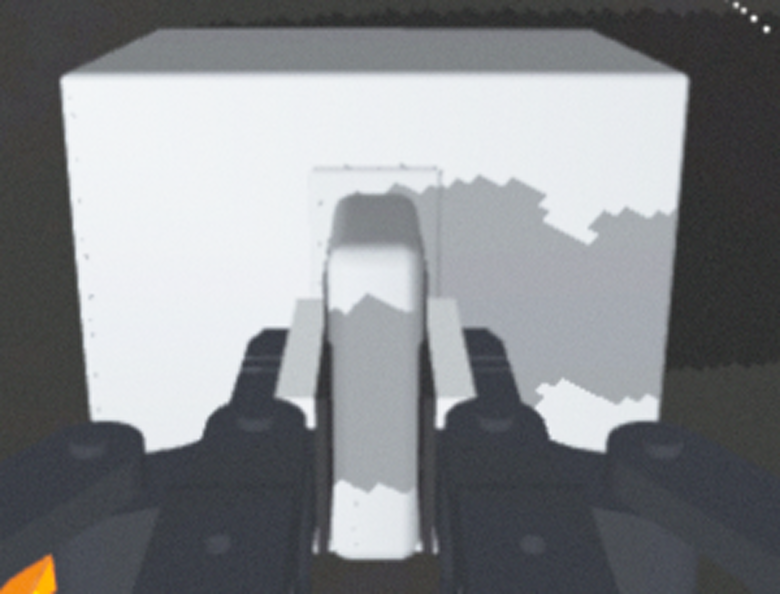

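```bash
python3 - <<'E'
from ph import *
I=np.load('I.npy',allow_pickle=True).item(); s,r=state()
cr=[(62,76,-52,44,70),(688,76,52,44,70),(157,30,-52,44,0),(592,30,52,44,0),(328,246,-7,25,99),(422,246,7,25,99),(330,558,-7,-25,99),(416,558,7,-25,99)]
pts=[(a/2.6+180,b/2.7+180,x,y,z) for a,b,x,y,z in cr]
fitph(I,pts,(.495,-.289,.46)); p=fitph(I,pts,(.495,-.289,.46,0.))
d=np.array([p[0],p[1],p[3]])-s['tcp_pos']; print('hood origin in tool',r.inv().apply(d))
E
```

```text
t 22.38 tcp [ 0.4979 -0.2845  0.1495] w 0.0123 F [-0.3  0.3 -1.9]
yaw 0.4632 xaxis [ 0.0051 -0.0033 -1.    ] q [-0.5929  0.4586  1.7069  0.0001  0.9701 -1.0561]
ph [ 0.4977 -0.2833  0.46  ] res [[-1.3, -1.6], [0.8, -0.9], [-0.8, -1.2], [0.0, -0.7], [-1.3, -0.1], [1.4, 0.0], [-0.5, 2.3], [1.3, 2.3]]
ph [ 0.498  -0.284   0.46   -0.0022] res [[0.5, -0.6], [-1.0, 0.1], [0.1, -0.4], [-0.8, 0.1], [-1.0, -0.1], [1.1, -0.0], [-0.2, 0.4], [1.0, 0.5]]
hood origin in tool [ 0.1516  0.0013 -0.0001]
```

jog_arm --pt "0 -0.01 0 0 0 0 0" --pt "0 -0.02 0 0 0 0 0" --pt "0 -0.03 0 0 0 0 0" --pt "0 -0.035 0 0 0 0 0" --pt "0 -0.035 0 0 0 0 0" --pt "0 -0.02 0 0 0 0 0" --pt "0 0 0 0 0 0 0" --pt "0 0 0 0 0.08 0 0" --pt "0 0 0 0 0.1 0 0" --pt "0 0 0 0 0.1 0 0" --pt "0 0 0 0 0.1 0 0" --pt "0 0 0 0 0.1 0 0" --pt "0 0 0 0 0 0 0"

```text
time: 23.47
tcp_pos: [0.4934, -0.2815, 0.3048]
tcp_rot: [0.015, 0.708, -0.013, 0.706]
contact_force: [0.8, 0.3, -1.8]
width: 0.0125
```

```bash
cat > hp.py <<'E'
from h import *
SEAT=np.array([.5475,.0213,.040]); PY=-.027
OFF=np.array([.1495,.0007,0.])
Rth=R.from_matrix(np.array([[0,0,1.],[0,1,0],[-1,0,0]]))  # hood vec -> tool vec: hood x->tool z, y->y, z-> -x
def tcp_for(tipx,tipz,th,dy=0,tip=(.066,0,0)):
    Rh=R.from_euler('z',PY)*R.from_euler('y',th)
    tipw=SEAT+R.from_euler('z',PY).apply([tipx,dy,tipz])
    org=tipw-Rh.apply(tip)
    Rt=Rh*Rth.inv()
    return org-Rt.apply(OFF),Rt
def hood_now(s,r):
    Rh=r*Rth; org=s['tcp_pos']+r.apply(OFF)
    P=R.from_euler('z',-PY)
    print('hood in seat: org',P.apply(org-SEAT)*1000,'tip',P.apply(org+Rh.apply([.066,0,0])-SEAT)*1000,'front',P.apply(org+Rh.apply([-.052,0,0])-SEAT)*1000,'rv',(P*Rh).as_rotvec())
E
python3 - <<'E'
from hp import *
s,r=state(); hood_now(s,r)
togo(*tcp_for(.052,.085,0.),s,r); togo(*tcp_for(.052,.085,.15),s,r)
im=snap('wrist','w24.png')
E
```

```text
t 23.47 tcp [ 0.4934 -0.2815  0.3048] w 0.0125 F [ 0.8  0.3 -1.8]
yaw -0.0393 xaxis [-0.0033  0.0025 -1.    ] q [-0.5929  0.2981  1.517   0.0003  1.3306 -0.5537]
hood in seat: org [ -46.3897 -303.0633  115.3496] tip [-112.3844 -302.2534  115.5744] front [   5.6061 -303.7014  115.1725] rv [-0.0193 -3.1381 -0.0038]
shift tool [0.33   0.303  0.0293] rv [ 0.0038  3.1381 -0.0193] shift world [ 0.0401  0.3025 -0.3293]
shift in goal axes [-0.3293  0.3034 -0.0319]
shift tool [0.3185 0.3028 0.0077] rv [-0.005  -2.9949  0.0181] shift world [ 0.0185  0.303  -0.3178]
shift in goal axes [-0.3127  0.3034 -0.0577]
```

View pics/w24.png

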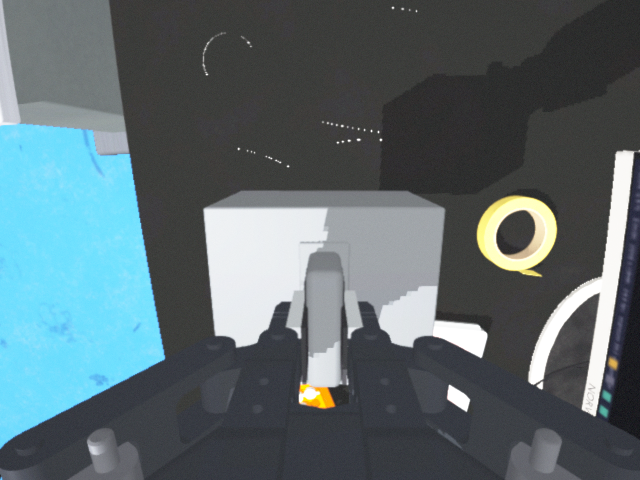

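```bash
sed -i 's/\[\[0,0,1.\],\[0,1,0\],\[-1,0,0\]\]/[[0,0,-1.],[0,1,0],[1,0,0]]/' hp.py
python3 - <<'E'
from hp import *
s,r=state(); hood_now(s,r)
togo(*tcp_for(.052,.1,0.),s,r); togo(*tcp_for(.052,.1,.15),s,r)
E
```

```text
t 23.52 tcp [ 0.4933 -0.2814  0.3046] w 0.0123 F [ 0.2 -0.3 -0.8]
yaw -0.0349 xaxis [-0.0039  0.0028 -1.    ] q [-0.5928  0.2984  1.5173  0.0001  1.3308 -0.5579]
hood in seat: org [ -46.628  -302.915   115.1155] tip [  19.3693 -303.4392  114.8501] front [ -98.626  -302.502   115.3246] rv [ 0.0027  0.004  -0.0079]
shift tool [0.0158 0.3035 0.0297] rv [-0.0079 -0.004  -0.0027] shift world [ 0.0402  0.3023 -0.0151]
shift in goal axes [0.0151 0.3033 0.032 ]
shift tool [0.0075 0.3037 0.0527] rv [-0.0077  0.146  -0.0033] shift world [ 0.0633  0.3017 -0.0069]
shift in goal axes [-0.0014  0.3033  0.0555]
```

jog_arm --pt "0 0 0.02 0 -0.008 0 0" --pt "0 -0.001 0.033 0.004 0 0 0" --pt "0 -0.001 0.036 0.004 0 0 0" --pt "0 -0.001 0.036 0.004 0 0 0" --pt "0 -0.001 0.036 0.004 0 0 0" --pt "0 -0.001 0.036 0.004 0 0 0" --pt "0 -0.001 0.036 0.004 0 0 0" --pt "0 0 0.033 0.004 0 0 0" --pt "0 0 0.02 0.002 0 0 0" --pt "0 0 0.012 0 0 0 0" --pt "0 0 0 0 0 0 0" --pt "0 0 0 0 0 0 0"

```text
time: 24.52
tcp_pos: [0.5261, 0.0282, 0.3029]
tcp_rot: [-0.001, 0.712, 0.005, 0.702]
contact_force: [-0.1, -0.6, -1.7]
width: 0.0128
```

```bash
python3 - <<'E'
from hp import *
s,r=state(); hood_now(s,r)
togo(*tcp_for(.052,.1,0.),s,r); togo(*tcp_for(.052,.09,.15),s,r)
E
```

```text
t 24.52 tcp [0.5261 0.0282 0.3029] w 0.0128 F [-0.1 -0.6 -1.7]
yaw 0.0084 xaxis [-0.0145  0.0048 -0.9999] q [-0.0291  0.2466  1.5979  0.0046  1.3117 -0.0387]
hood in seat: org [-23.8235   7.7128 113.3736] tip [ 42.1283  10.0481 112.4217] front [-75.7855   5.8728 114.1236] rv [0.0047 0.0145 0.0354]
shift tool [ 0.0132 -0.0074  0.0076] rv [ 0.0354 -0.0145 -0.0047] shift world [ 0.0074 -0.0073 -0.0134]
shift in goal axes [ 0.0134 -0.007   0.0076]
shift tool [ 0.0147 -0.0082  0.0306] rv [ 0.0356  0.1355 -0.0021] shift world [ 0.0305 -0.0079 -0.0152]
shift in goal axes [ 0.0104 -0.007   0.0326]
```

jog_arm --pt "0 0 0 0 0.036 0 -0.002" --pt "0 0 -0.008 0.015 0 0.07 0" --pt "0 0 0 0.015 0 0.066 0" --pt "0 0 0 0 0 0 0" --pt "0 0 0 0 0 0 0"

```text
time: 24.93
tcp_pos: [0.5527, 0.0155, 0.2988]
tcp_rot: [0.009, 0.762, -0.007, 0.648]
contact_force: [-0.0, -0.5, -2.0]
width: 0.0122
```

```bash
python3 - <<'E'
from hp import *
s,r=state(); hood_now(s,r)
togo(*tcp_for(.052,.07,.15),s,r)
for n in('scene','top'): im=snap(n,n+'3.png')
s=cv2.imread('pics/scene3.png'); cv2.imwrite('pics/scene3c.png',cv2.resize(s[120:300,230:430],None,fx=3.5,fy=3.3,interpolation=cv2.INTER_CUBIC))
snap('wrist','w25.png')
E
```

```text
t 24.93 tcp [0.5527 0.0155 0.2988] w 0.0122 F [-0.  -0.5 -2. ]
yaw -0.0233 xaxis [-0.1613  0.0048 -0.9869] q [-0.0469  0.3496  1.464  -0.0028  1.4901 -0.023 ]
hood in seat: org [-18.745  -4.917 111.238] tip [ 46.39    -4.6774 100.5903] front [-70.0635  -5.1058 119.6271] rv [0.0007 0.162  0.0036]
shift tool [0.0301 0.0049 0.0087] rv [ 0.0036 -0.012  -0.0004] shift world [ 0.0038  0.0049 -0.0311]
shift in goal axes [0.0302 0.005  0.0083]
```

View pics/scene3c.png

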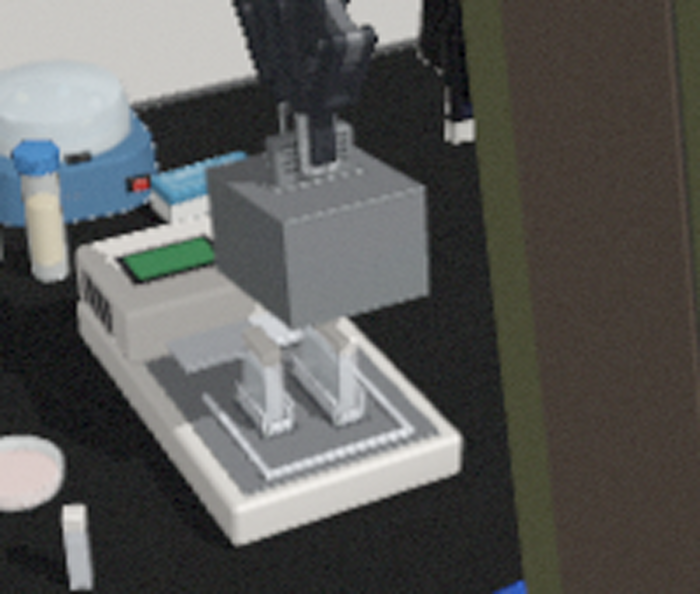

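View pics/w25.png

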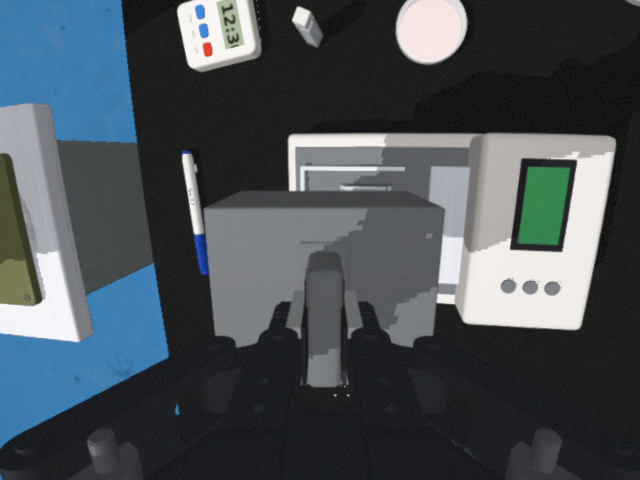

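```bash
python3 - <<'E'
from ph import *
s,r=state()
I=imaging.camera_info('wrist'); im=cv2.imread('pics/w25.png')
cv2.imwrite('pics/w25c.png',cv2.resize(im[120:220,270:490],None,fx=3.5,fy=5,interpolation=cv2.INTER_CUBIC))
E
```

```text
t 25.08 tcp [0.5516 0.0161 0.2993] w 0.0123 F [-0.2 -0.1 -1.9]
yaw -0.0235 xaxis [-0.1607  0.005  -0.987 ] q [-0.0461  0.3474  1.466  -0.0024  1.4896 -0.0221]
```

View pics/w25c.png

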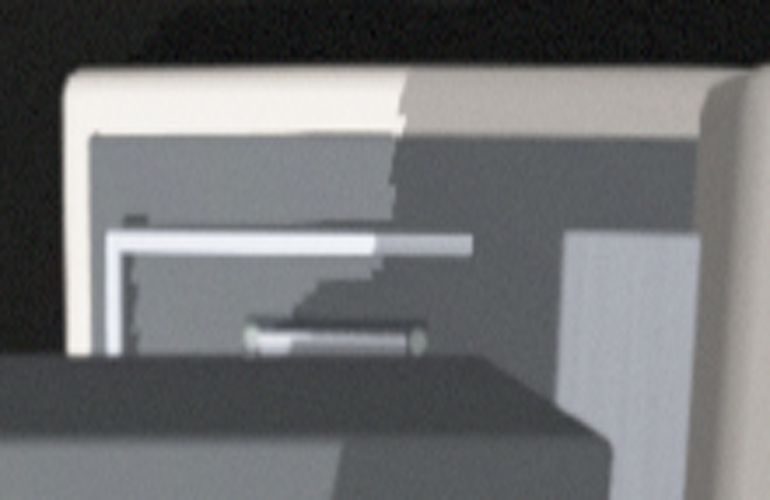

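```bash
python3 - <<'E'
from ph import *
from hp import *
s,r=state()
I=imaging.camera_info('wrist')
cr=[(106,229,-126,51,45),(473,234,-32,51,45),(473,255,-32,47,45),(122,253,-122,47,45),(566,231,-11,52,54)]
pts=[(a/3.5+270,b/5+120,x,y,z) for a,b,x,y,z in cr]
p=fitph(I,pts); p=fitph(I,pts,(.617,.022,-.03,0.))
c,sn=np.cos(p[2]),np.sin(p[2]);print('seat',p[0]-.067*c,p[1]-.067*sn)
Rh=r*Rth; org=s['tcp_pos']+r.apply(OFF)
P=np.array([[-52,44,70],[52,44,70],[-52,44,0],[52,44,0],[-7,25,99],[7,25,99]])/1000
print(proj(I,org+Rh.apply(P)).round(1).tolist())
im=cv2.imread('pics/w25.png')
cv2.imwrite('pics/w25d.png',cv2.resize(im[170:400,190:460],None,fx=2.9,fy=2.6,interpolation=cv2.INTER_CUBIC))
E
```

```text
t 25.08 tcp [0.5516 0.0161 0.2993] w 0.0123 F [-0.2 -0.1 -1.9]
yaw -0.0235 xaxis [-0.1607  0.005  -0.987 ] q [-0.0461  0.3474  1.466  -0.0024  1.4896 -0.0221]
ph [ 0.6141  0.0212 -0.0227] res [[0.3, 0.1], [0.2, -0.2], [-0.1, 0.3], [0.1, -0.2], [-0.5, -0.1]]
ph [ 0.6141  0.0213 -0.0227  0.0011] res [[0.1, 0.1], [0.3, -0.1], [0.1, 0.3], [-0.2, -0.2], [-0.3, -0.1]]
seat 0.5471601564313119 0.022782510137102842
[[204.0, 208.9], [446.4, 209.0], [240.9, 192.2], [408.7, 192.2], [306.0, 273.0], [344.8, 273.0]]
```

View pics/w25d.png

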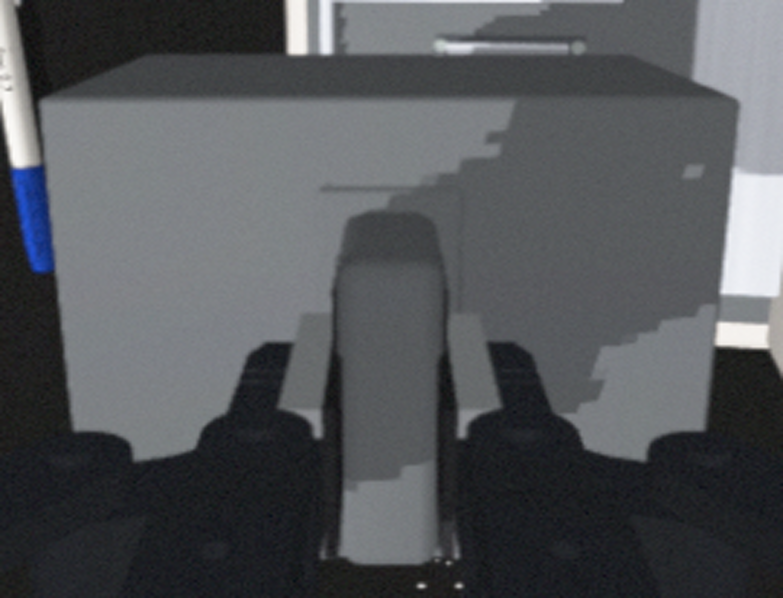

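```bash
sed -i 's/^SEAT.*/SEAT=np.array([.5472,.0220,.040]); PY=-.025/' hp.py; python3 - <<'E'
from hp import *
s,r=state(); hood_now(s,r)
togo(*tcp_for(.052,.030,.15),s,r)
E
```

```text
t 25.08 tcp [0.5516 0.0161 0.2993] w 0.0123 F [-0.2 -0.1 -1.9]
yaw -0.0235 xaxis [-0.1607  0.005  -0.987 ] q [-0.0461  0.3474  1.466  -0.0024  1.4896 -0.0221]
hood in seat: org [-19.5147  -4.9242 111.7358] tip [ 45.6268  -4.8251 101.1257] front [-70.8383  -5.0023 120.0952] rv [0.0011 0.1615 0.0014]
shift tool [0.0699 0.005  0.016 ] rv [ 0.0015 -0.0115 -0.001 ] shift world [ 0.0047  0.005  -0.0716]
shift in goal axes [0.0701 0.0051 0.0152]
```

jog_arm --pt "0 0 0.005 0.006 0 -0.01 0" --pt "0 0 0 0 0 0 0" --pt "0 0.012 0 0.002 0 0 0" --pt "0 0.015 0 0.002 0 0 0" --pt "0 0.012 0 0.002 0 0 0" --pt "0 0 0 0 0 0 0"

```text
time: 25.58
tcp_pos: [0.5555, 0.0221, 0.2615]
tcp_rot: [0.009, 0.755, -0.007, 0.655]
contact_force: [0.3, -0.0, -1.5]
width: 0.0122
```

```bash
python3 - <<'E'
from hp import *
s,r=state(); hood_now(s,r)
togo(*tcp_for(.052,.010,.15),s,r)
E
```

```text
t 25.58 tcp [0.5555 0.0221 0.2615] w 0.0122 F [ 0.3 -0.  -1.5]
yaw -0.0217 xaxis [-0.141   0.0047 -0.99  ] q [-0.036   0.3749  1.5214 -0.0004  1.3869 -0.0141]
hood in seat: org [-12.749    1.1752  73.4984] tip [52.5906  1.3919 64.1874] front [-64.2286   1.0044  80.8344] rv [0.0014 0.1416 0.0032]
shift tool [ 0.0532 -0.0011  0.0083] rv [ 0.0033  0.0084 -0.0012] shift world [ 0.0007 -0.001  -0.0538]
shift in goal axes [ 0.0531 -0.001   0.0088]
```

jog_arm --pt "0 0.012 -0.001 0.002 0.003 0.008 -0.001" --pt "0 0.014 0 0.002 0 0 0" --pt "0 0.014 0 0.002 0 0 0" --pt "0 0.01 0 0.002 0 0 0" --pt "0 0 0 0 0 0 0" --pt "0 0 0 0 0 0 0"

```text
time: 26.08
tcp_pos: [0.5562, 0.0217, 0.2108]
tcp_rot: [0.009, 0.757, -0.008, 0.654]
contact_force: [1.1, 0.1, -1.3]
width: 0.0121
```

```bash
python3 - <<'E'
from hp import *
s,r=state(); hood_now(s,r)
togo(*tcp_for(.052,.003,.15),s,r)
im=snap('wrist','w26.png');im=snap('scene','scene4.png')
cv2.imwrite('pics/scene4c.png',cv2.resize(im[120:300,230:430],None,fx=3.5,fy=3.3,interpolation=cv2.INTER_CUBIC))
E
```

```text
t 26.08 tcp [0.5562 0.0217 0.2108] w 0.0121 F [ 1.1  0.1 -1.3]
yaw -0.0235 xaxis [-0.1447  0.0031 -0.9895] q [-0.0357  0.4253  1.5813 -0.0021  1.2802 -0.0115]
hood in seat: org [-12.6058   0.5887  22.8517] tip [52.6989  0.6862 13.2974] front [-64.058    0.5118  30.3793] rv [-0.0004  0.1453  0.0015]
shift tool [ 0.01   -0.0007  0.0015] rv [0.0015 0.0047 0.0005] shift world [ 0.     -0.0007 -0.0101]
shift in goal axes [ 0.01   -0.0007  0.0016]
```

View pics/w26.png

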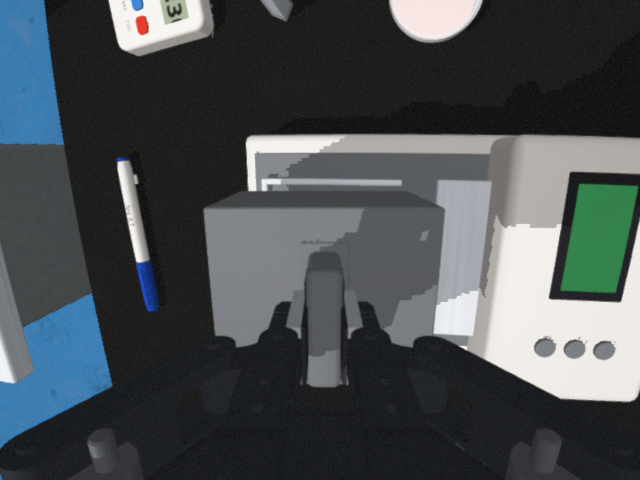

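View pics/scene4c.png

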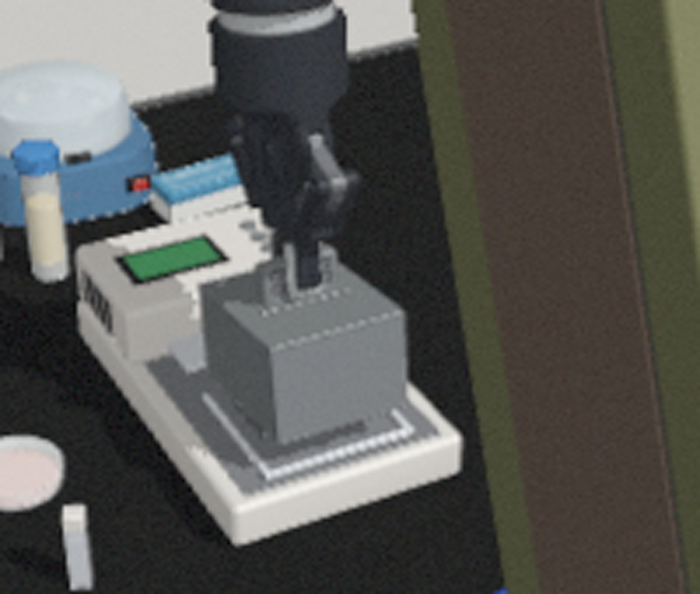

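```bash
python3 - <<'E'
from hp import *
s,r=state(); I=imaging.camera_info('wrist')
P=np.array([[-59,51,5],[35,51,5],[35,47,5],[56,52,14]])/1000
print('seat pts',proj(I,SEAT+R.from_euler('z',PY).apply(P)).round(1).tolist())
Rh=r*Rth; org=s['tcp_pos']+r.apply(OFF)
P=np.array([[-52,44,70],[52,44,70]])/1000
print('hood',proj(I,org+Rh.apply(P)).round(1).tolist())
im=cv2.imread('pics/w26.png'); cv2.imwrite('pics/w26c.png',cv2.resize(im[130:230,240:460],None,fx=3.5,fy=5,interpolation=cv2.INTER_CUBIC))
E
```

```text
t 26.18 tcp [0.5565 0.0217 0.2112] w 0.0125 F [ 0.   1.1 -1.3]
yaw -0.0235 xaxis [-0.1439  0.0031 -0.9896] q [-0.0358  0.4249  1.5807 -0.0022  1.2805 -0.0115]
seat pts [[260.9, 178.8], [401.3, 180.5], [401.0, 186.7], [437.0, 180.5]]
hood [[204.0, 208.9], [446.4, 209.0]]
```

View pics/w26c.png

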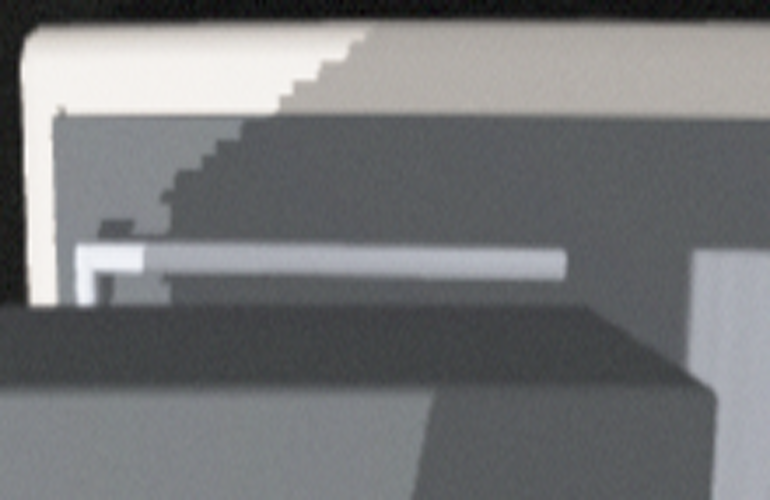

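jog_arm --pt "0 0.006 -0.001 0.001 0.001 0.005 0" --pt "0 0.006 0 0.001 0 0 0" --pt "0 0 0 0 0 0 0" --pt "0 0 0 0 0 0 0"

```text
time: 26.52
tcp_pos: [0.5583, 0.0205, 0.2001]
tcp_rot: [0.009, 0.756, -0.008, 0.654]
contact_force: [-0.4, -0.0, -2.8]
width: 0.0125
```

```bash
python3 - <<'E'
from hp import *
s,r=state(); hood_now(s,r)
togo(*tcp_for(.052,.001,.15),s,r)
togo(*tcp_for(.066,.001,.15),s,r)
E
```

```text
t 26.52 tcp [0.5583 0.0205 0.2001] w 0.0125 F [-0.4 -0.  -2.8]
yaw -0.0247 xaxis [-0.1446  0.0029 -0.9895] q [-0.0376  0.4388  1.5892 -0.0026  1.2587 -0.012 ]
hood in seat: org [-10.5215  -0.6408  12.19  ] tip [54.785  -0.6193  2.647 ] front [-61.975   -0.6577  19.7088] rv [-0.0006  0.1451  0.0004]
shift tool [ 0.0017  0.0005 -0.0018] rv [0.0003 0.0049 0.0007] shift world [-0.002   0.0006 -0.0014]
shift in goal axes [ 0.0017  0.0005 -0.0018]
shift tool [-0.0003  0.0005  0.0121] rv [0.0003 0.0049 0.0007] shift world [ 0.012   0.0002 -0.0014]
shift in goal axes [-0.0004  0.0005  0.0121]
```

jog_arm --pt "0 0.003 0 -0.003 0 0 0" --pt "0 0 0 0 0 0 0"

```text
time: 26.68
tcp_pos: [0.555, 0.0205, 0.1976]
tcp_rot: [0.009, 0.756, -0.008, 0.654]
contact_force: [0.0, -0.9, -1.1]
width: 0.0125
```

```bash
python3 - <<'E'
from hp import *
s,r=state(); hood_now(s,r)
togo(*tcp_for(.066,.001,.15),s,r)
E
```

```text
t 26.68 tcp [0.555  0.0205 0.1976] w 0.0125 F [ 0.  -0.9 -1.1]
yaw -0.0248 xaxis [-0.1437  0.0029 -0.9896] q [-0.0378  0.4372  1.5999 -0.0026  1.2488 -0.0121]
hood in seat: org [-13.6407  -0.7034   9.6121] tip [51.6737 -0.6875  0.1237] front [-65.1005  -0.716   17.0878] rv [-0.0006  0.1443  0.0003]
shift tool [-0.0033  0.0006  0.0149] rv [0.0002 0.0057 0.0007] shift world [0.0152 0.0002 0.0011]
shift in goal axes [-0.0034  0.0006  0.0149]
```

jog_arm --pt "0 -0.0008 0 0.005 0 0 0" --pt "0 -0.0008 0 0.005 0 0 0" --pt "0 -0.0008 0 0.004 0 0 0" --pt "0 0 0 0 0 0 0"

```text
time: 27.02
tcp_pos: [0.5705, 0.0201, 0.1984]
tcp_rot: [0.009, 0.756, -0.008, 0.655]
contact_force: [0.2, -0.2, -1.4]
width: 0.0125
```

```bash
python3 - <<'E'
from hp import *
s,r=state(); hood_now(s,r)
togo(*tcp_for(.066,.001,.15),s,r)
im=snap('scene','scene5.png')
cv2.imwrite('pics/scene5c.png',cv2.resize(im[150:290,240:380],None,fx=5,fy=4.2,interpolation=cv2.INTER_CUBIC))
im=snap('wrist','w27.png'); cv2.imwrite('pics/w27c.png',cv2.resize(im[130:330,220:520],None,fx=2.6,fy=3,interpolation=cv2.INTER_CUBIC))
E
```

```text
t 27.02 tcp [0.5705 0.0201 0.1984] w 0.0125 F [ 0.2 -0.2 -1.4]
yaw -0.0248 xaxis [-0.1427  0.0029 -0.9898] q [-0.0375  0.4548  1.5646 -0.0025  1.2655 -0.0118]
hood in seat: org [ 2.0395 -0.6998 10.4363] tip [67.3635 -0.6855  1.0142] front [-49.4279  -0.711   17.8597] rv [-0.0006  0.1432  0.0003]
shift tool [-0.0002  0.0006 -0.0003] rv [0.0002 0.0068 0.0007] shift world [-0.0003  0.0006  0.0003]
shift in goal axes [-0.0002  0.0006 -0.0003]
```

View pics/scene5c.png

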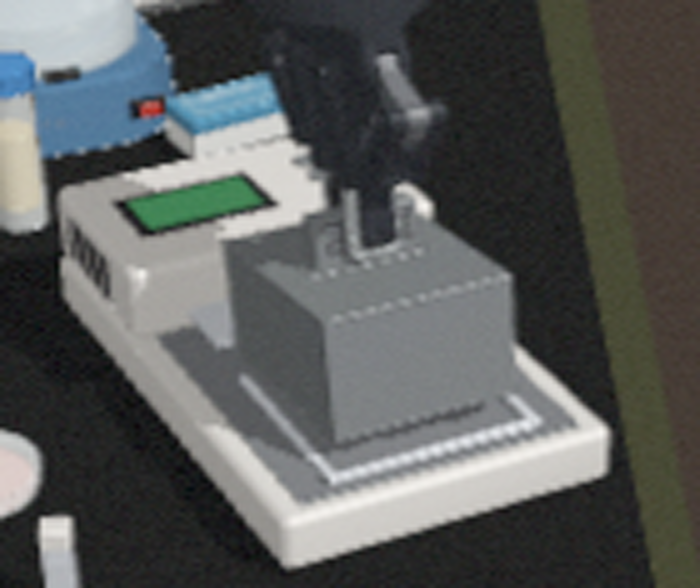

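View pics/w27c.png

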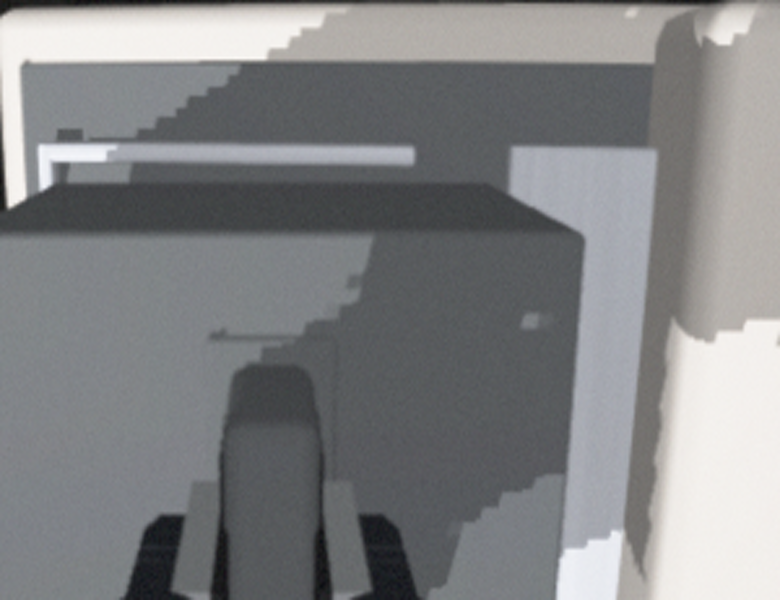

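```bash
python3 - <<'E'
from hp import *
s,r=state()
p,q=s['tcp_pos'],r
for th,z in ((.107,.0008),(.071,.0006),(.036,.0004),(0.005,.000)):
    P,Q=tcp_for(.0668,z,th,-.0003); print(th,q.inv().apply(P-p),(q.inv()*Q).as_rotvec()); p,q=P,Q
E
```

```text
t 27.12 tcp [0.5696 0.0202 0.1983] w 0.0122 F [ 0.3 -0.3 -2.3]
yaw -0.0247 xaxis [-0.1441  0.003  -0.9896] q [-0.0375  0.4543  1.566  -0.0026  1.2659 -0.0118]
0.107 [ 0.0025  0.0003 -0.005 ] [ 0.0003 -0.0376  0.0006]
0.071 [ 0.0027  0.     -0.0053] [-0.    -0.036  0.   ]
0.036 [ 0.0026 -0.     -0.0052] [ 0.    -0.035 -0.   ]
0.005 [ 0.0025  0.     -0.0046] [ 0.    -0.031  0.   ]
```

jog_arm --pt "0 0.0025 0.0003 -0.005 0 -0.037 0" --pt "0 0.0027 0 -0.0053 0 -0.036 0" --pt "0 0 0 0 0 0 0"

```text
time: 27.37
tcp_pos: [0.5587, 0.0207, 0.1938]
tcp_rot: [0.009, 0.732, -0.009, 0.682]
contact_force: [-0.4, -0.2, -1.4]
width: 0.0123
```

```bash
cat > seq.py <<'E'
from hp import *
import sys
s,r=state(); hood_now(s,r)
p,q=s['tcp_pos'],r
for a in sys.argv[1:]:
    th,z,x=map(float,a.split(',')); P,Q=tcp_for(x,z,th,-.0003); print(th,q.inv().apply(P-p),(q.inv()*Q).as_rotvec()); p,q=P,Q
E
python3 seq.py .036,.0004,.0668 0,0,.0668
```

```text
t 27.37 tcp [0.5587 0.0207 0.1938] w 0.0123 F [-0.4 -0.2 -1.4]
yaw -0.0247 xaxis [-0.0706  0.0011 -0.9975] q [-0.0377  0.4169  1.6416 -0.0017  1.1538 -0.0123]
hood in seat: org [ 1.016  -0.396   4.6758] tip [66.8512 -0.3753  0.0148] front [-50.8542  -0.4123   8.348 ] rv [-0.0006  0.0707  0.0003]
0.036 [ 0.002   0.     -0.0052] [ 0.0003 -0.0347  0.0006]
0.0 [ 0.0029  0.     -0.0053] [-0.    -0.036  0.   ]
```

jog_arm --pt "0 0.002 0 -0.0052 0 -0.035 0" --pt "0 0.003 0 -0.0053 0 -0.036 0" --pt "0 0 0 0 0 0 0"

```text
time: 27.62
tcp_pos: [0.5486, 0.021, 0.1899]
tcp_rot: [0.008, 0.706, -0.009, 0.708]
contact_force: [-0.3, 0.1, -1.8]
width: 0.0126
```

```bash
python3 seq.py 0,0,.0665; python3 - <<'E'
from h import *
im=snap('scene','scene6.png')
cv2.imwrite('pics/scene6c.png',cv2.resize(im[150:290,240:380],None,fx=5,fy=4.2,interpolation=cv2.INTER_CUBIC))
im=snap('wrist','w28.png'); cv2.imwrite('pics/w28c.png',cv2.resize(im[130:330,180:480],None,fx=2.6,fy=3,interpolation=cv2.INTER_CUBIC))
E
```

```text
t 27.62 tcp [0.5486 0.021  0.1899] w 0.0126 F [-0.3  0.1 -1.8]
yaw -0.0247 xaxis [ 0.0024 -0.0007 -1.    ] q [-0.0384  0.3823  1.7144 -0.0007  1.0425 -0.0134]
hood in seat: org [ 1.7675 -0.3887  0.3585] tip [67.7673 -0.3665  0.5183] front [-50.2324  -0.4061   0.2326] rv [-0.0006 -0.0024  0.0003]
0.0 [ 0.0004 -0.     -0.0009] [0.0003 0.0024 0.0006]
```

View pics/scene6c.png

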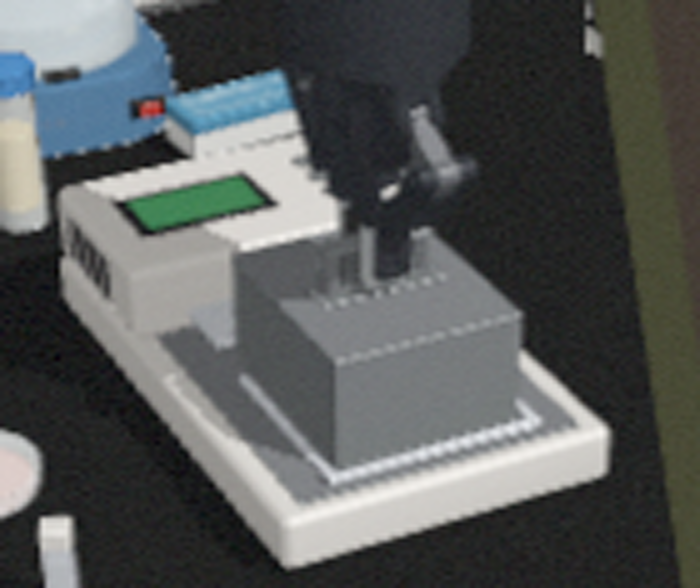

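View pics/w28c.png

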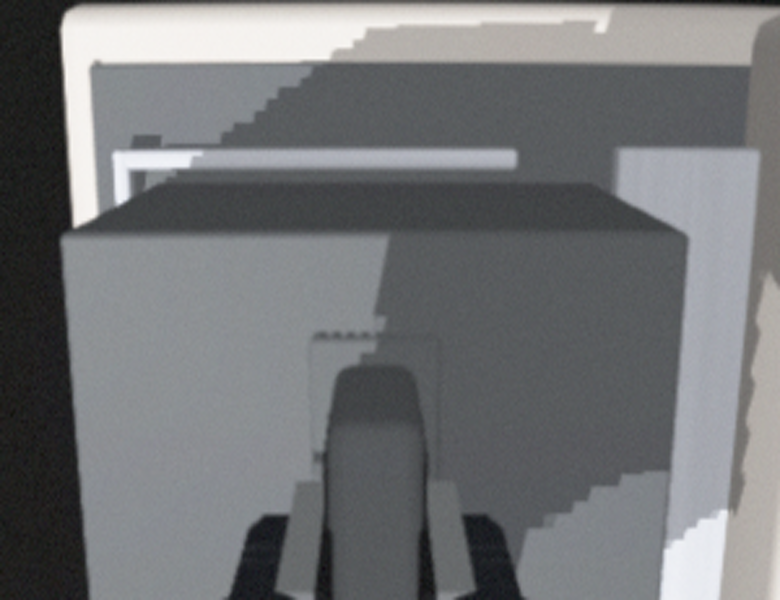

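jog_arm --pt "0 0.002 0 -0.0015 0 0.002 0" --pt "0 0.003 0 0 0 0 0" --pt "0 0.003 0 0 0 0 0"

```text
time: 27.97
tcp_pos: [0.5505, 0.0211, 0.1893]
tcp_rot: [0.008, 0.707, -0.009, 0.707]
contact_force: [-8.7, -0.2, 22.1]
width: 0.0121
```

```bash
python3 seq.py 0,0,.0665
```

```text
t 27.97 tcp [0.5505 0.0211 0.1893] w 0.0121 F [-8.7 -0.2 22.1]
yaw -0.0244 xaxis [ 0.001  -0.0005 -1.    ] q [-0.0381  0.3858  1.71   -0.0005  1.0449 -0.0134]
hood in seat: org [ 3.5172 -0.1646 -0.1988] tip [69.5171 -0.1281 -0.1336] front [-48.4828  -0.1934  -0.2502] rv [-0.0004 -0.001   0.0006]
0.0 [-0.0002 -0.0002 -0.0029] [0.0006 0.001  0.0004]
```

jog_arm --pt "0 -0.001 0 -0.0035 0 0 0" --pt "0 0 0 0 0 0 0" --pt "0 0 0 0 0 0 0"

```text
time: 28.22
tcp_pos: [0.5492, 0.0211, 0.1924]
tcp_rot: [0.008, 0.706, -0.009, 0.708]
contact_force: [0.1, -0.0, -1.6]
width: 0.0125
```

```bash
python3 seq.py 0,0,.0665
```

```text
t 28.22 tcp [0.5492 0.0211 0.1924] w 0.0125 F [ 0.1 -0.  -1.6]
yaw -0.0243 xaxis [ 0.0024 -0.0007 -1.    ] q [-0.0381  0.3799  1.7103 -0.0007  1.0489 -0.0135]
hood in seat: org [ 2.3414 -0.2705  2.9115] tip [68.3412 -0.2249  3.0736] front [-49.6584  -0.3064   2.7837] rv [-0.0007 -0.0025  0.0007]
0.0 [ 0.0029 -0.0001 -0.0015] [0.0007 0.0025 0.0007]
```

jog_arm --pt "0 0.002 0 -0.003 0 0.002 0" --pt "0 0.001 0 0 0 0 0" --pt "0 0 0 0 0 0 0"

```text
time: 28.47
tcp_pos: [0.5466, 0.0214, 0.1894]
tcp_rot: [0.009, 0.707, -0.009, 0.707]
contact_force: [-0.7, -0.1, 4.1]
width: 0.0126
```

```bash
python3 seq.py 0,0,.0665
```

```text
t 28.47 tcp [0.5466 0.0214 0.1894] w 0.0126 F [-0.7 -0.1  4.1]
yaw -0.0245 xaxis [-0.0012 -0.0001 -1.    ] q [-0.038   0.3818  1.7169 -0.0001  1.0441 -0.0134]
hood in seat: org [-0.7386  0.0835 -0.1195] tip [65.2614  0.1163 -0.1972] front [-52.7385   0.0576  -0.0583] rv [-0.0001  0.0012  0.0005]
0.0 [-0.0001 -0.0004  0.0011] [ 0.0005 -0.0012  0.0001]
```

Seated flat with light contact, 0.7 mm from the nominal seat. Now I'll release and retreat.

jog_arm --pt "0.3 0 0 0 0 0 0" --pt "0.5 0 0 0 0 0 0" --pt "0.5 0 0 0 0 0 0" --pt "0.5 0 0 0 0 0 0" --pt "0.5 0 0 0 0 0 0" --pt "0.5 -0.01 0 0 0 0 0" --pt "0.5 -0.02 0 0 0 0 0" --pt "0.5 -0.03 0 0 0 0 0" --pt "0.5 -0.03 0 0 0 0 0" --pt "0.5 -0.03 0 0 0 0 0" --pt "0.5 0 0 0 0 0 0"

```text
time: 29.38
tcp_pos: [0.5459, 0.0213, 0.3126]
tcp_rot: [0.009, 0.711, -0.009, 0.703]
contact_force: [0.8, 0.5, 0.6]
width: 0.0429
```

```bash
python3 - <<'E'
from hp import *
s,r=state()
im=snap('wrist','w29.png'); I=imaging.camera_info('wrist'); np.save('I.npy',I)
P=np.array([[-52,44,70],[52,44,70],[-52,-44,70],[52,-44,70]])/1000
print('hood seat predicted',proj(I,SEAT+R.from_euler('z',PY).apply(P)).round(1).tolist())
P=np.array([[-59,51,5],[35,51,5],[-59,-51,5],[56,52,14]])/1000
print('seat pts',proj(I,SEAT+R.from_euler('z',PY).apply(P)).round(1).tolist())
snap('scene','scene7.png');snap('top','top7.png')
s=cv2.imread('pics/scene7.png'); cv2.imwrite('pics/scene7c.png',cv2.resize(s[150:290,240:380],None,fx=5,fy=4.2,interpolation=cv2.INTER_CUBIC))
E
```

```text
t 29.38 tcp [0.5459 0.0213 0.3126] w 0.0429 F [0.8 0.5 0.6]
yaw -0.0248 xaxis [-0.0113  0.0003 -0.9999] q [-0.0383  0.265   1.5455 -0.0001  1.3424 -0.0135]
hood seat predicted [[262.9, 185.1], [400.0, 185.4], [267.6, 293.2], [394.1, 293.9]]
seat pts [[267.8, 171.8], [368.6, 171.8], [271.8, 275.2], [392.9, 171.3]]
```

View pics/w29.png

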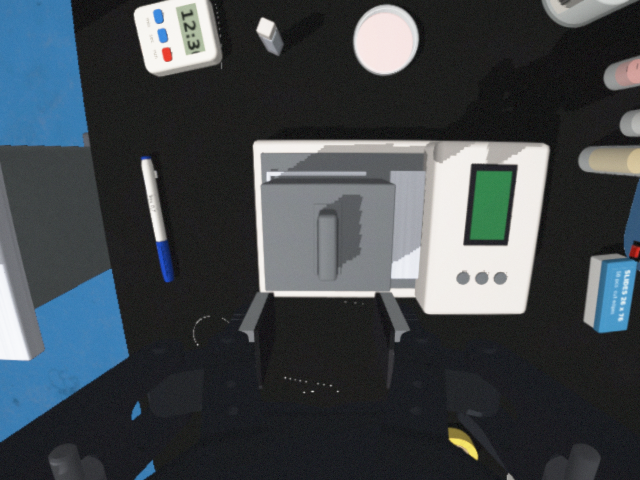

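View pics/scene7c.png

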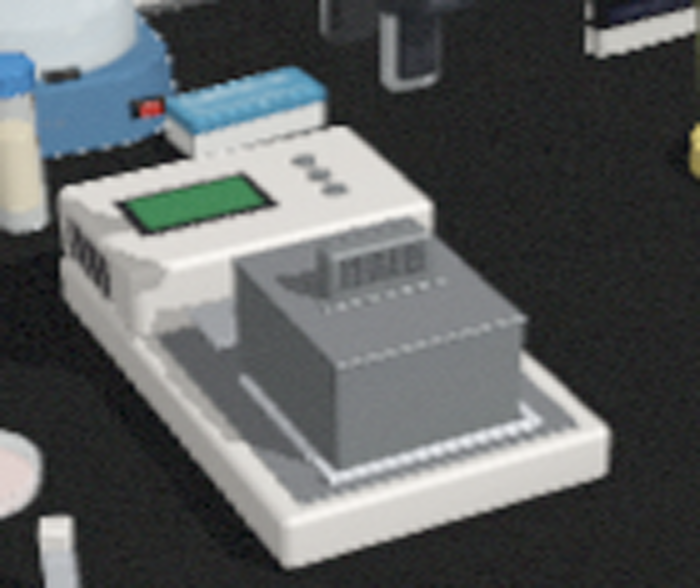

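```bash
python3 - <<'E'
import cv2
im=cv2.imread('pics/w29.png'); cv2.imwrite('pics/w29c.png',cv2.resize(im[150:310,240:440],None,fx=3.9,fy=3.7,interpolation=cv2.INTER_CUBIC))
E
```

```text
(no output)
```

View pics/w29c.png

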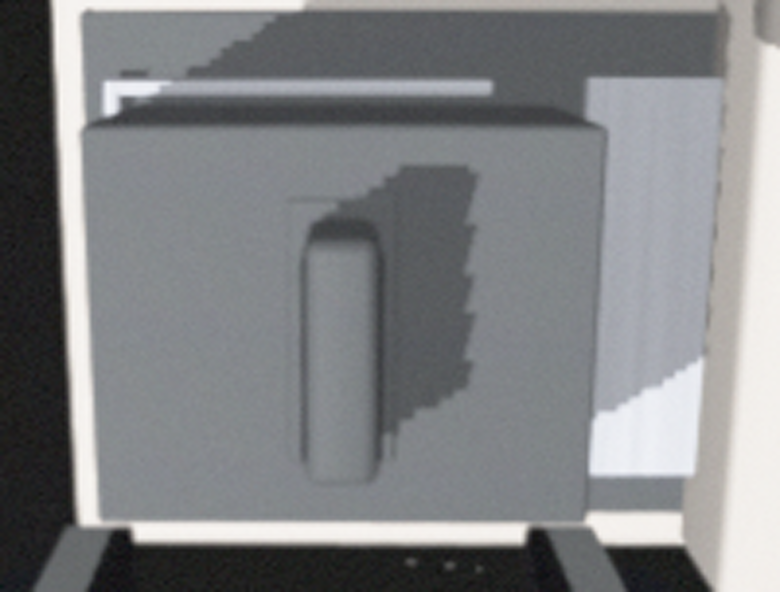

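```bash
python3 - <<'E'
from ph import *
from hp import SEAT,PY
I=np.load('I.npy',allow_pickle=True).item()
sc=lambda cr:[(a/3.9+240,b/3.7+150,x,y,z) for a,b,x,y,z in cr]
ph=fitph(I,sc([(103,80,-126,51,45),(492,80,-32,51,45),(492,95,-32,47,45),(584,77,-11,52,54),(589,476,-11,-52,54)]),(.614,.022,-.025,0.))
hd=fitph(I,sc([(82,127,-52,44,70),(606,128,52,44,70),(100,520,-52,-44,70),(585,520,52,-44,70),(307,237,-7,25,99),(379,237,7,25,99),(306,483,-7,-25,99),(376,483,7,-25,99)]),(.547,.022,-.025,.04))
d=hd[:2]-ph[:2]; c,s=np.cos(ph[2]),np.sin(ph[2])
print('hood rel seat',np.array([c*d[0]+s*d[1]+.067,-s*d[0]+c*d[1],hd[3]-ph[3]-.04])*1e3,hd[2]-ph[2])
E
```

```text
ph [ 0.6139  0.022   0.0018 -0.0002] res [[-0.3, 2.1], [0.6, -0.6], [0.6, -0.3], [1.2, -1.0], [-2.3, -0.2]]
ph [ 0.5447  0.0224 -0.0245  0.0336] res [[0.1, -0.3], [-0.2, -0.4], [0.3, -0.6], [-0.2, 0.0], [-0.8, 0.2], [0.5, 0.3], [-0.2, 0.3], [0.6, 0.4]]
hood rel seat [-2.182   0.5824 -6.233 ] -0.02632756908712021
```

View pics/top7.png

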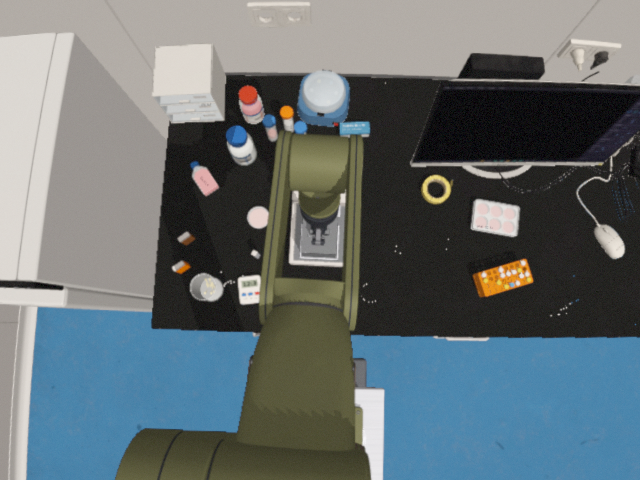

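View pics/scene7.png

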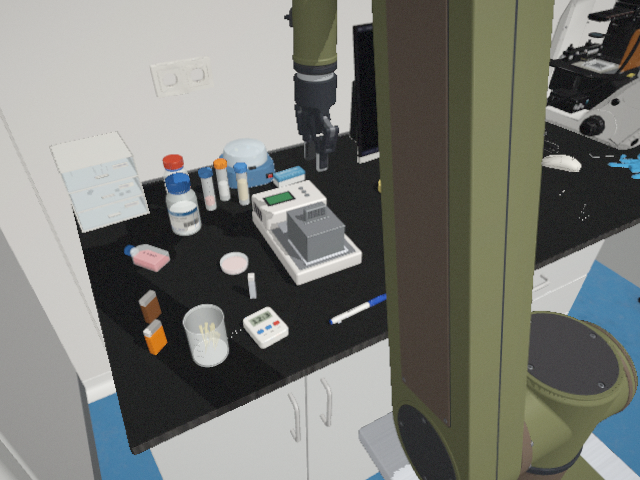

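Everything else stands where it was: cell_10 at (252,286), the beaker (207,335), dish, timer and marker in the scene view. The hood sits shut on the photometer at (315,232), and the gripper is clear of it. I'm handing in.

```bash
python3 -c "
from h import *
state(); print(ctrl.finish_job())"
```

```text
t 29.53 tcp [0.5428 0.0214 0.3064] w 0.0424 F [-1.2  0.2 -0.4]
yaw -0.0248 xaxis [-0.0218  0.0007 -0.9998] q [-0.0384  0.2697  1.555  -0.0001  1.3386 -0.0135]
the job is handed in; nothing more can be done
None
```

I stood both oblong cells in their holders, shut the hood over them and handed the job in at 29.5 s of the 72 s allowed. No verdict came back.

- **Cells:** cell_30 is in the +y holder and cell_50 in the -y holder. I pressed each down until it met the slot floor, reading about 28 N and 21 N at the wrist. Both stood upright in the wrist and scene pictures taken before the hood went on; the hood now hides them.
- **Hood:** I slid the tongue under the ledge with the hood tilted about 0.14 rad, with no contact force, then swung it down. At release the arm's readings put it flat, with the rim about 0.1 mm from the deck height and 0.7 mm from the seat point.
- **Everything else:** in the last pictures the small square cell, the look-alikes, beaker, dish, timer, tape and marker are where they were. The gripper is clear of the hood.

**A check that disagreed:** my last fit from a wrist picture put the hood about 2.2 mm towards the front sill rather than 0.7 mm. It also gave a rim height about 6 mm too low, and its fit to the photometer was poor. Both positions are within the stated 3 mm, so I did not move the hood again.

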